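Slide a cured laminate strip off the mould board and weigh it

TASK

The yellow cured laminate strip lies flat on the grey mould board and has to be weighed. Slide it along the board until the end nearest the scale sticks out well past the board's edge (do not let it fall off), take hold of it by that overhanging end, and lay it gently, without dropping it, on the scale: centred on the steel weighing plate and lying square across the scale from left to right, then let go. Leave the tin, the bottle and the jar where they stand.

Things in the scene. Friction and masses are not known exactly. Their poses are not given: they have to be found in the camera images.
- board: Fixed mould board: a grey-faced chipboard slab, 260 mm along its x, 320 mm along its y, 38 mm thick, lying on the bench; its yaw differs from start to start. Origin: centre of its underside, so its flat top is 38 mm above the origin and the two edges that matter are 160 mm from it along +y and -y. The scale stands beyond its +y edge in some starts, beyond its -y edge in others; the gap between board and scale is clear bench.
- strip_center (a point): Centre, half-way up, of the loose yellow glass-fibre strip: flat, straight, 55 mm wide (its x), 220 mm long (its y), 4 mm thick (its z), about 85 g (mass varies by some 30 percent). It starts flat on the board, its y within about 10 degrees of the board's y, wholly inside the board's outline; it slides on the board with ordinary friction and tips off once its centre passes the edge.
- strip_end_left (a point): Middle of the strip's +y end face, half-way up (110 mm from its centre).
- strip_end_right (a point): Middle of the strip's -y end face, half-way up (110 mm from its centre).
- scale: Fixed compact bench scale of grey plastic, 130 mm wide (its y) and about 205 mm deep (its x); its yaw differs from start to start. Origin: under the housing, on the bench. The display and keys are on the low sloping front at its -x side; the housing's top is 32 mm above the bench. The strip is to lie along the scale's y, so that both ends stick out 45 mm beyond the housing.
- scale_plate (a point): Centre of the top face of the scale's weighing plate, a rigid square of bare steel 120 x 120 mm, 4 mm thick, top 50 mm above the bench, 30 mm behind the scale's origin (+x of the scale); axes as the scale.
- tin: Bystander: white metal tin, 99 mm diameter, 111 mm tall, origin under its centre; stands in the row beyond the work.
- bottle: Bystander: white plastic bottle with red cap, 82 mm diameter, 157 mm tall, origin under its centre; stands in the row beyond the work.
- jar: Bystander: small amber jar with black cap, 55 mm diameter, 72 mm tall, origin under its centre; stands in the row beyond the work.
There are look-alikes about, which are no part of the job. Of the things shaped like the part that bears strip_center, the yellow one is meant.

How it is judged:
By the outcome, as a careful person would: the job done as asked, in the order asked, and still so for the second after the job is handed in, with the robot touching nothing.
It also fails if it takes over 61 s, if anything falls off the work surface, if the arm or the gripper's body presses on something with over 40 N, if the wrist force passes 120 N, or if a joint passes its speed limit or range.

ROBOT

A 6-joint arm with a two-finger parallel gripper is mounted at the origin on the work surface. World frame = base frame: x ahead of the robot, y to its left, z up, the work surface at z = 0. Lengths are in m, angles in degrees, forces in N, time in s.
With the tool pointing down it reaches from about 0.4 to 0.825 m from the base axis. Payload 7 kg.
Tool frame: the origin (TCP) lies at the very end of the fingers, on their centre line; the grasp point (between the pads) lies 19 mm behind it; z points along the fingers, x is the direction in which the jaws open and shut, and the axes are right-handed (so a half turn about z gives the same grasp; the last joint's range is limited). The gripper opens to 88 mm and grips with 3 to 60 N. Pads are 19 mm wide; open, the fingers measure 130 mm over their backs; the gripper's body (78 mm by 193 mm) begins 47 mm behind the grasp point.
Start: joints at [-53.165, 20.546, 0.682, 0, -70.136, -16.507], TCP at [0.234, -0.633, 0.205] pointing down, gripper open.
Joint ranges: [-176.03, 176.03], [-82.01, 121.73], [-58.28, 71.71], [-173.87, 95.51], [-174.79, -0.11], [-173.66, 173.66]. Speed limits (degrees/s): [136.94, 136.94, 172.46, 180, 180, 180].

INTERFACE

Orientations are given as [roll, pitch, yaw] about the fixed x, y, z axes, in that order (R = Rz(yaw) Ry(pitch) Rx(roll)).
In Python, from plant import get_state, optics, order, finder gives the robot as it stands.
- The arm moves only by the shell command python3 -m crank 'ROWS' [FORCE]. ROWS is JSON, a list of rows, each an object of numbers: "dx", "dy", "dz": the shift along the tool's x, y, z in mm; "wx", "wy", "wz": the turn, a rotation vector about the tool's x, y, z in degrees; "hand": the opening in per cent of the stroke, from 0 (shut) to 100 (fully open). A call has 1 to 10 rows; each row shifts and turns the commanded pose from where the row before left it, along the tool's axes as they then stand; what a row does not reach is not made up. A row lasts 1/8 s, in which the tool goes at most 62.5 mm and 10.7 degrees, less where a joint would pass 70% of its speed; a pose out of reach is approached as far as the arm can. A call is refused whole if a number of a shift passes 62.5 or a number of a turn 10.7, either way. A call with a gripper value outside its range is refused whole. The fingers move at their own pace and stop on an object; FORCE is the grip in N (left out, the last holds). Time passes only in rows, so rows that do not move let the fingers close. It gives the time, the measured TCP pose, the force and the opening at its end, in the units of the state.
- get_state(): the state, without advancing time (a new reading comes with each control period).
- optics.capture(name): name is "scene" or "top" or "wrist"; returns the picture (400x640x3 uint8, blue, green, red); there is no depth.
- optics.calibration(name): a dict with "intrinsics" (3x3 intrinsics, pixels), "R" (3x3) and "t" (3): a world point X has camera coordinates R X + t; the wrist camera has in their place "T_tool_cam" (4x4, takes a point from camera to tool coordinates, whose origin is the TCP and whose axes are the tool frame's). Camera axes: x right, y down, z forward; pixel columns grow to the right and rows downward; lengths in m; the calibration is good to about 2 mm. A picture is of the moment at which its call begins: read the wrist's pose just before it. calibration takes no time and is no camera call.
- order.close_job(): hands the job in, once; it reports no verdict.
Trained networks look in the newest picture that a camera, given by its name, has taken for a name from the list of things; names that differ only in an ending like _2 or _b are one class to them, and where a whole thing is asked for, a point or a joint stands for the part that bears it (a point fixed in the world has none). Each returns a list of dicts, best first, with "conf" (0 to 1); they miss things now and then, are a little off and sometimes report something else, mostly with a low value. They report only what shows in the picture. A call takes as long as a camera call. They do not tell look-alikes from the thing itself.
- finder.masks_of(thing, camera): "mask" (400x640 bool, what is visible of it) and "rect" ([centre column, centre row, width, height] in pixels, round what is visible of it).
- finder.place_of(thing, camera): "centre" ([column, row] in pixels: a listed point, or the origin of a listed thing).
The state is a dict: "time_s": time; "joints": joint angles; "qd": joint speeds; "joint_torque": joint torques, N m; "tcp_pos": TCP position; "eef_rot": TCP orientation; "contact_force": force on the tool from outside, world axes, zero at the start; "moment": the same for the moment, N m; "gripper_width": finger opening in m.
Only numpy, scipy, OpenCV 4.12 (cv2) and the standard library are available. Lean on these libraries where they do the work, as an engineer would, in place of code of your own. Each camera call takes 0.05 s, during which the arm holds its last target.

## Working session

There is one attempt and no reset: what is moved stays moved. The work goes in short steps, Python scripts to look and compute and a shell command to move; the robot and the scene stay as the last step left them, time stands still between calls to the robot, and variables do not carry over. Pictures are saved under pics/ and viewed, and the job is handed in when it is done.

```bash
mkdir -p pics; ls; python3 - <<'E'
from plant import get_state, optics, order, finder
import cv2, numpy as np
s=get_state(); print(s)
for c in ["scene","top"]:
    im=optics.capture(c); cv2.imwrite(f"pics/{c}0.png",im)
    k=optics.calibration(c); print(c,k)
    for n in ["board","strip_center","strip_end_left","strip_end_right","scale","scale_plate","tin","bottle","jar"]:
        print(n,[(np.round(d["centre"],1).tolist(),round(d["conf"],2)) for d in finder.place_of(n,c)][:4])
print(optics.calibration("wrist"))
E
```

```text
pics
{'time_s': 0.0, 'joints': array([-5.31650385e+01,  2.05902588e+01,  6.35845785e-01, -2.00754664e-02,
       -7.01365906e+01, -1.65057977e+01]), 'qd': array([-0.00861297, -0.02315508,  0.08459495,  0.02133575, -0.04476898,
       -0.12431408]), 'joint_torque': array([ 1.69911906e-03, -5.82723427e+01,  2.93065685e+01,  6.99705809e+00,
        7.11882240e-03, -1.90579881e-04]), 'tcp_pos': array([ 0.23428897, -0.63248957,  0.20405188]), 'eef_rot': array([-1.79992237e+02, -9.26158302e-02,  1.10322321e+02]), 'contact_force': array([ 0.95361052,  0.76143995, -0.75064098]), 'moment': array([-0.02518602,  0.01724946, -0.02340336]), 'gripper_width': 0.08768180066572774}
scene {'intrinsics': array([[365.17732916,   0.        , 328.39941402],
       [  0.        , 365.17732916, 201.89462991],
       [  0.        ,   0.        ,   1.        ]]), 'R': array([[-0.52448514,  0.85141887, -0.00111278],
       [ 0.70521613,  0.43368929, -0.56087771],
       [-0.47705927, -0.29495678, -0.82789791]]), 't': array([ 0.20316842, -0.37068251,  1.33100952])}
board [([367.2, 231.3], 0.83)]
strip_center [(
[... 1224 characters left out ...]
([426.2, 201.2], 0.86), ([233.1, 217.0], 0.62)]
scale_plate [([432.7, 186.2], 0.56)]
tin [([289.0, 114.3], 0.93)]
bottle [([410.1, 114.0], 0.86)]
jar [([340.8, 109.4], 0.58)]
{'intrinsics': array([[287.6416249 ,   0.        , 319.7900498 ],
       [  0.        , 287.6416249 , 197.57233475],
       [  0.        ,   0.        ,   1.        ]]), 'T_tool_cam': array([[ 9.99999940e-01, -1.04410947e-04, -3.28802630e-04,
        -6.16120898e-04],
       [ 1.90475091e-04,  9.61760101e-01,  2.73893175e-01,
        -7.45153918e-02],
       [ 2.87631805e-04, -2.73893222e-01,  9.61760064e-01,
        -1.79748874e-01],
       [ 0.00000000e+00,  0.00000000e+00,  0.00000000e+00,
         1.00000000e+00]])}
```

View pics/scene0.png

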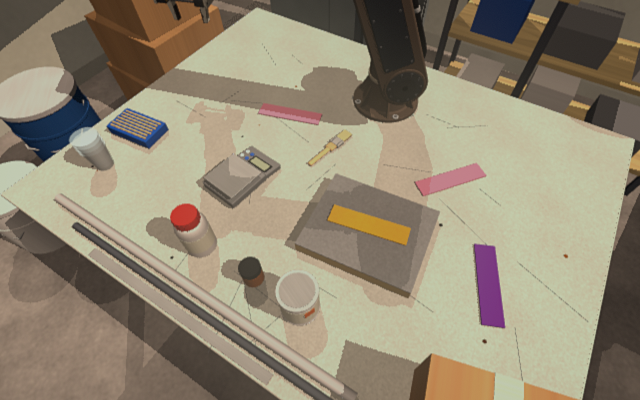

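View pics/top0.png

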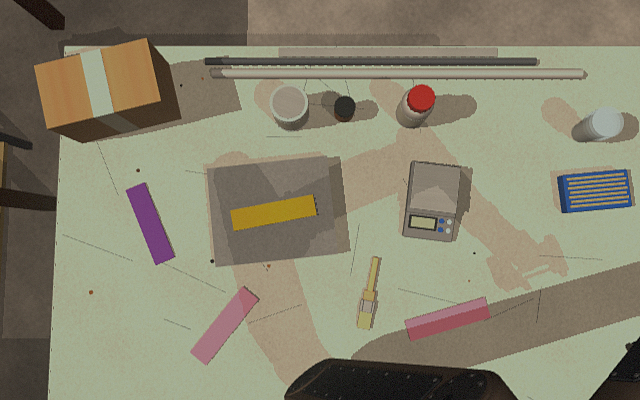

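The yellow strip is on the board, at about (274,212) in the top view. The scale is at (435,200), beyond the board's -y edge. I'll fit box models to the masks to get the poses.

```bash
cat > h.py <<'E'
from plant import get_state, optics, order, finder
import cv2, numpy as np
from scipy.optimize import minimize
from scipy.spatial.transform import Rotation as Ro
def cal(c):
    k=optics.calibration(c)
    if c!="wrist": return k["intrinsics"],k["R"],k["t"]
    s=get_state(); T=k["T_tool_cam"]; R=Ro.from_euler("xyz",s["eef_rot"],degrees=True).as_matrix()
    Rw=R@T[:3,:3]; tw=R@T[:3,3]+s["tcp_pos"]
    return k["intrinsics"],Rw.T,-Rw.T@tw
def proj(C,P):
    K,R,t=C; q=(P@R.T+t)@K.T; return q[:,:2]/q[:,2:]
def ray(C,uv,z):
    K,R,t=C; d=R.T@np.linalg.inv(K)@np.array([uv[0],uv[1],1.]); o=-R.T@t
    return o+d*(z-o[2])/d[2]
def box(p,sx,sy,z0,z1,ox=0):
    x,y,a=p; c,s=np.cos(a),np.sin(a)
    return np.array([[x+c*(ox+i*sx/2)-s*j*sy/2,y+s*(ox+i*sx/2)+c*j*sy/2,z] for i in(-1,1) for j in(-1,1) for z in(z0,z1)])
def iou(C,P,m,SS=4):
    u=(cv2.convexHull(proj(C,P).astype(np.float32))*SS+SS/2-.5)
    a=np.zeros((400*SS,640*SS),np.uint8); cv2.fillConvexPoly(a,np.round(u*16).astype(np.int32).reshape(-1,1,2),1,shift=4)
    f=cv2.resize(a.astype(np.float32),(640,400),interpolation=cv2.INTER_AREA)
    return np.minimum(f,m).sum()/np.maximum(f,m).sum()
def fit(obs,sx,sy,z0,z1,p0,ox=0):
    f=lambda q:-sum(iou(C,box([q[0]/100,q[1]/100,q[2]/30],sx,sy,z0,z1,ox),m) for C,m in obs)/len(obs)
    r=minimize(f,[p0[0]*100,p0[1]*100,p0[2]*30],method="Nelder-Mead",options=dict(initial_simplex=np.array([p0[0]*100,p0[1]*100,p0[2]*30])+np.array([[0,0,0],[2,0,0],[0,2,0],[0,0,3]]),xatol=.01,fatol=1e-5))
    return np.array([r.x[0]/100,r.x[1]/100,r.x[2]/30]),-r.fun
def hull(m):
    m=m.astype(np.uint8); n,l,st,_=cv2.connectedComponentsWithStats(m); m=(l==1+st[1:,4].argmax()).astype(np.uint8)
    p=cv2.findNonZero(m); o=np.zeros_like(m); cv2.fillConvexPoly(o,cv2.convexHull(p),1); return o
def yellow(im):
    h=cv2.cvtColor(im,cv2.COLOR_BGR2HSV); m=cv2.inRange(h,(18,170,90),(32,255,255))
    n,l,st,_=cv2.connectedComponentsWithStats(m); return (l==1+st[1:,4].argmax()).astype(np.uint8)
E
cat > m0.py <<'E'
from h import *
ob={n:[] for n in("board","scale","scale_plate","strip")}
p0={}
for c in("top","scene"):
    im=optics.capture(c); C=cal(c); ob["strip"].append((C,yellow(im)))
    for n in("board","scale","scale_plate"):
        d=finder.masks_of(n,c)
        if d: print(c,n,[(round(e["conf"],2),np.round(e["rect"]).tolist(),int(e["mask"].sum())) for e in d]); ob[n].append((C,hull(d[0]["mask"])))
C=cal("top")
dims={"strip":(.055,.22,.038,.042,(275,212),0),"board":(.26,.32,0,.038,(278,210),0),"scale":(.205,.13,0,.032,(434,200),0),"scale_plate":(.12,.12,.046,.05,(435,185),0)}
for n,(sx,sy,z0,z1,uv,ox) in dims.items():
    w=ray(C,uv,z1)
    for o in (ob[n],ob[n][:1],ob[n][1:]):
        if o:
            p,v=fit(o,sx,sy,z0,z1,[w[0],w[1],0.0],ox); print(n,len(o),np.round(p[:2],4),round(np.degrees(p[2]),2),round(v,3))
E
python3 m0.py
```

```text
top board [(0.86, [272.0, 211.0, 132.0, 110.0], 10120), (0.33, [343.0, 110.0, 26.0, 33.0], 448)]
top scale [(0.59, [430.0, 202.0, 59.0, 80.0], 3766)]
top scale_plate [(0.8, [430.0, 203.0, 58.0, 79.0], 3923)]
scene board [(0.83, [366.0, 233.0, 138.0, 125.0], 9285)]
scene scale [(0.81, [242.0, 177.0, 74.0, 60.0], 2570)]
scene scale_plate [(0.89, [244.0, 177.0, 78.0, 62.0], 2554)]
strip 2 [0.5188 0.2049] 11.25 0.914
strip 1 [0.52   0.2048] 11.27 0.951
strip 1 [0.5154 0.206 ] 10.98 0.923
board 2 [0.5231 0.21  ] 6.4 0.969
board 1 [0.525  0.2099] 6.2 0.983
board 1 [0.5197 0.2107] 6.65 0.971
scale 2 [ 0.5528 -0.2132] -8.31 0.925
scale 1 [ 0.5532 -0.212 ] -7.1 0.955
scale 1 [ 0.5459 -0.2153] -8.94 0.925
scale_plate 2 [ 0.5883 -0.2082] -1.19 0.531
scale_plate 1 [ 0.5174 -0.1986] -3.22 0.545
scale_plate 1 [ 0.5999 -0.1905] -5.02 0.543
```

```bash
cat >> h.py <<'E'
def plan(x,y,z,yaw,n,frm=None):
    s=get_state(); p=s["tcp_pos"]; a=s["eef_rot"][2]
    R0=Ro.from_euler("xyz",s["eef_rot"],degrees=True)
    Rt=Ro.from_euler("xyz",[180,0,yaw],degrees=True)
    rv=(R0.inv()*Rt).as_rotvec(degrees=True)
    st=(np.array([x,y,z])-p)*1000/n; R=R0; pc=p.copy()
    print("t",s["time_s"],"pos",np.round(p,4),"rot",np.round(s["eef_rot"],2))
    out=[]
    for i in range(n):
        tgt=p+st/1000*(i+1); d=np.round(R.inv().apply((tgt-pc)*1000),1); w=np.round(rv/n,1)
        pc=pc+R.apply(d)/1000; R=R*Ro.from_rotvec(w,degrees=True)
        out.append((d.tolist(),w.tolist()))
    for o in out: print(o)
E
python3 -c "
from h import *
plan(.525,.19,.2,191.2,16)
print([np.round(ray(cal('top'),u,z),3) for u,z in (((420,98),.15),((289,105),.11),((345,102),.07))])"
```

```text
t 1.4 pos [ 0.2345 -0.6329  0.205 ] rot [180.    -0.   110.33]
([41.9, 34.9, 0.3], [0.0, -0.0, -5.1])
([38.7, 38.5, 0.3], [0.0, -0.0, -5.1])
([35.1, 41.7, 0.3], [0.0, -0.0, -5.1])
([31.2, 44.8, 0.3], [0.0, -0.0, -5.1])
([27.1, 47.3, 0.4], [0.0, -0.0, -5.1])
([22.8, 49.5, 0.3], [0.0, -0.0, -5.1])
([18.4, 51.4, 0.3], [0.0, -0.0, -5.1])
([13.6, 52.8, 0.3], [0.0, -0.0, -5.1])
([9.0, 53.8, 0.3], [0.0, -0.0, -5.1])
([4.1, 54.4, 0.3], [0.0, -0.0, -5.1])
([-0.7, 54.5, 0.3], [0.0, -0.0, -5.1])
([-5.6, 54.3, 0.3], [0.0, -0.0, -5.1])
([-10.4, 53.5, 0.4], [0.0, -0.0, -5.1])
([-15.1, 52.4, 0.3], [0.0, -0.0, -5.1])
([-19.7, 50.9, 0.3], [0.0, -0.0, -5.1])
([-24.2, 48.9, 0.3], [0.0, -0.0, -5.1])
[array([ 0.791, -0.159,  0.15 ]), array([0.785, 0.161, 0.11 ]), array([0.805, 0.018, 0.07 ])]
```

```bash
python3 -m crank '[{"dx":42,"dy":35,"wz":-5},{"dx":39,"dy":38,"wz":-5},{"dx":35,"dy":42,"wz":-5},{"dx":31,"dy":45,"wz":-5},{"dx":27,"dy":47,"wz":-5},{"dx":23,"dy":49,"wz":-5},{"dx":18,"dy":51,"wz":-5},{"dx":14,"dy":53,"wz":-5},{"dx":9,"dy":54,"wz":-5},{"dx":4,"dy":54,"wz":-5}]'
python3 -m crank '[{"dx":-1,"dy":54,"wz":-5},{"dx":-6,"dy":54,"wz":-5},{"dx":-10,"dy":53,"wz":-5},{"dx":-15,"dy":52,"wz":-5},{"dx":-20,"dy":51,"wz":-5},{"dx":-24,"dy":49,"wz":-5},{},{}]'
python3 - <<'E'
from h import *
C=cal("wrist"); s=get_state(); im=optics.capture("wrist"); cv2.imwrite("pics/w1.png",im)
m=yellow(im); print(m.sum())
p,v=fit([(C,m)],.055,.22,.038,.042,[.519,.205,.195]); print(np.round(p,4),np.degrees(p[2]),v)
d=finder.masks_of("board","wrist")
if d:
    print(d[0]["conf"],d[0]["rect"])
print(s["tcp_pos"],s["eef_rot"],s["time_s"])
b=(0.524,.21,np.radians(6.3))
for P,c in((box(b,.26,.32,.038,.0381),(0,0,255)),(box(p,.055,.22,.042,.0421),(255,0,0))):
    u=proj(C,P[[0,2,6,4]]); cv2.polylines(im,[np.round(u).astype(int)],True,c,1)
cv2.imwrite("pics/w1b.png",im)
E
```

```text
validation failed for argument at $[0]...
validation failed for argument at $[0]...
Traceback (most recent call last):
  File "h.py", line 33, in yellow
    n,l,st,_=cv2.connectedComponentsWithStats(m); return (l==1+st[1:,4].argmax()).astype(np.uint8)
                                                               ~~~~~~~~~~~~~~~^^
ValueError: attempt to get argmax of an empty sequence
```

Rows seem to need every key, so I'll send one small full row to check.

```bash
python3 -m crank '[{"dx":42,"dy":35,"dz":0,"wx":0,"wy":0,"wz":-5,"hand":100}]'
```

```text
time_s: 1.58
tcp_pos: [0.252, -0.5826, 0.2036]
eef_rot: [-180.0, -0.1, 115.3]
contact_force: [0.5, 1.4, 0.1]
gripper_width: 0.0877
```

```bash
python3 -m crank '[{"dx":39,"dy":38,"dz":0,"wx":0,"wy":0,"wz":-5,"hand":100},{"dx":35,"dy":42,"dz":0,"wx":0,"wy":0,"wz":-5,"hand":100},{"dx":31,"dy":45,"dz":0,"wx":0,"wy":0,"wz":-5,"hand":100},{"dx":27,"dy":47,"dz":0,"wx":0,"wy":0,"wz":-5,"hand":100},{"dx":23,"dy":49,"dz":0,"wx":0,"wy":0,"wz":-5,"hand":100},{"dx":18,"dy":51,"dz":0,"wx":0,"wy":0,"wz":-5,"hand":100},{"dx":14,"dy":53,"dz":0,"wx":0,"wy":0,"wz":-5,"hand":100},{"dx":9,"dy":54,"dz":0,"wx":0,"wy":0,"wz":-5,"hand":100},{"dx":4,"dy":54,"dz":0,"wx":0,"wy":0,"wz":-5,"hand":100}]'
python3 -m crank '[{"dx":-1,"dy":54,"dz":0,"wx":0,"wy":0,"wz":-5,"hand":100},{"dx":-6,"dy":54,"dz":0,"wx":0,"wy":0,"wz":-5,"hand":100},{"dx":-10,"dy":53,"dz":0,"wx":0,"wy":0,"wz":-5,"hand":100},{"dx":-15,"dy":52,"dz":0,"wx":0,"wy":0,"wz":-5,"hand":100},{"dx":-20,"dy":51,"dz":0,"wx":0,"wy":0,"wz":-5,"hand":100},{"dx":-24,"dy":49,"dz":0,"wx":0,"wy":0,"wz":-5,"hand":100},{"dx":0,"dy":0,"dz":0,"wx":0,"wy":0,"wz":0,"hand":100},{"dx":0,"dy":0,"dz":0,"wx":0,"wy":0,"wz":0,"hand":100}]'
cat > m1.py <<'E'
from h import *
import sys
C=cal("wrist"); s=get_state(); im=optics.capture("wrist"); 
m=yellow(im)
p,v=fit([(C,m)],.055,.22,.038,.042,[.519,.205,.195]); print(m.sum(),np.round(p,4),np.degrees(p[2]),v)
print(s["tcp_pos"],s["eef_rot"],s["time_s"])
b=(0.524,.21,np.radians(6.3))
for P,c in((box(b,.26,.32,.038,.0381),(0,0,255)),(box(p,.055,.22,.042,.0421),(255,0,0))):
    u=proj(C,P[[0,2,6,4]]); cv2.polylines(im,[np.round(u).astype(int)],True,c,1)
cv2.imwrite("pics/w1b.png",im)
E
python3 m1.py
```

```text
time_s: 2.7
tcp_pos: [0.4198, -0.119, 0.2055]
eef_rot: [180.0, 0.1, 160.5]
contact_force: [0.9, -0.2, -0.3]
gripper_width: 0.0876
time_s: 3.7
tcp_pos: [0.5346, 0.1837, 0.2046]
eef_rot: [-180.0, -0.0, -169.7]
contact_force: [-0.8, -0.1, 0.5]
gripper_width: 0.0879Traceback (most recent call last):
  File "m1.py", line 4, in <module>
    m=yellow(im)
  File "h.py", line 33, in yellow
    n,l,st,_=cv2.connectedComponentsWithStats(m); return (l==1+st[1:,4].argmax()).astype(np.uint8)
                                                               ~~~~~~~~~~~~~~~^^
ValueError: attempt to get argmax of an empty sequence
```

```bash
python3 - <<'E'
from h import *
im=optics.capture("wrist"); cv2.imwrite("pics/w2.png",im)
E
```

```text
(no output)
```

View pics/w2.png

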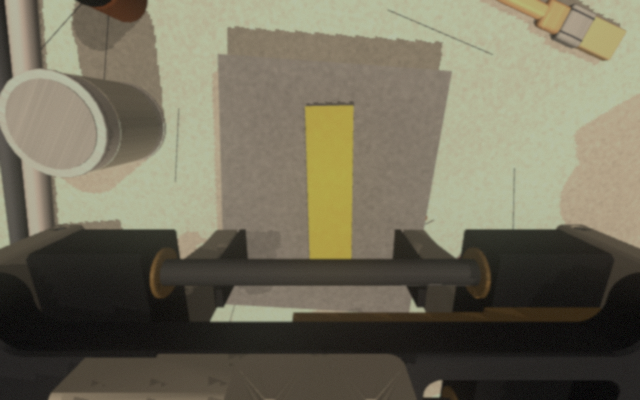

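The wrist view shows the strip running from (330,104), its -y end, down to (330,260) between the fingers, already nearly aligned with the jaws.

```bash
python3 - <<'E'
from h import *
C=cal("wrist"); im=cv2.imread("pics/w2.png")
h=cv2.cvtColor(im,cv2.COLOR_BGR2HSV); print(h[180,330])
m=cv2.inRange(h,(20,130,90),(34,255,255)); n,l,st,_=cv2.connectedComponentsWithStats(m); i=1+st[1:,4].argmax(); m=l==i; print(st[i])
rows=np.arange(110,255); L=[];R=[]
for r in rows:
    c=np.where(m[r])[0]; L.append(ray(C,(c[0]-.5,r),.042)); R.append(ray(C,(c[-1]+.5,r),.042))
L=np.array(L);R=np.array(R)
mid=(L+R)/2; f=np.polyfit(mid[:,1],mid[:,0],1); print("mid x at y=.1,.2",np.polyval(f,[.1,.2]),"yaw",np.degrees(np.arctan(-f[0])),"width",np.linalg.norm(L-R,axis=1).mean())
for e in (L,R):
    g=np.polyfit(e[:,1],e[:,0],1); print(np.degrees(np.arctan(-g[0])))
cols=np.arange(310,350); T=[ray(C,(c,np.where(m[:,c])[0][0]-.5),.042) for c in cols]; print("end",np.mean(T,0))
# board top corners
for uv in((219,54),(450,71)): print(ray(C,uv,.038))
E=[ray(C,u,.038) for u in((219,54),(450,71))]; d=E[1]-E[0]; print("board edge yaw",np.degrees(np.arctan2(-d[1],-d[0])),np.linalg.norm(d))
E
```

```text
[ 26 150 177]
[ 306  106   47  154 6775]
mid x at y=.1,.2 [0.53861395 0.51876844] yaw 11.224798515072212 width 0.05379084430258311
11.259998281125553
11.189087742383025
end [0.53849528 0.09657188 0.042     ]
[0.66782987 0.06511849 0.038     ]
[0.41309431 0.03649892 0.038     ]
board edge yaw 6.410306841483129 0.256338224720673
```

```bash
python3 -c "
from h import *
plan(.5138,.2241,.06,191.2,5)"
```

```text
t 3.8 pos [0.5346 0.183  0.2052] rot [ 180.      0.   -169.73]
([2.6, 8.8, 29.0], [0.0, 0.0, -0.2])
([2.6, 8.9, 29.1], [0.0, 0.0, -0.2])
([2.6, 8.8, 29.0], [0.0, 0.0, -0.2])
([2.5, 8.9, 29.0], [0.0, 0.0, -0.2])
([2.5, 8.8, 29.1], [0.0, 0.0, -0.2])
```

```bash
python3 -m crank '[{"dx":2.6,"dy":8.8,"dz":29,"wx":0,"wy":0,"wz":-0.2,"hand":100},{"dx":2.6,"dy":8.8,"dz":29,"wx":0,"wy":0,"wz":-0.2,"hand":100},{"dx":2.6,"dy":8.8,"dz":29,"wx":0,"wy":0,"wz":-0.2,"hand":100},{"dx":2.5,"dy":8.8,"dz":29,"wx":0,"wy":0,"wz":-0.2,"hand":100},{"dx":2.5,"dy":8.8,"dz":29,"wx":0,"wy":0,"wz":-0.2,"hand":100},{"dx":0,"dy":0,"dz":0,"wx":0,"wy":0,"wz":0,"hand":100},{"dx":0,"dy":0,"dz":0,"wx":0,"wy":0,"wz":0,"hand":100}]'
python3 -c "
from h import *
plan(.5138,.2241,.0400,191.2,3)"
```

```text
time_s: 4.68
tcp_pos: [0.5149, 0.2244, 0.0613]
eef_rot: [180.0, 0.1, -168.7]
contact_force: [0.2, 0.2, -0.1]
gripper_width: 0.088
t 4.675 pos [0.5149 0.2244 0.0613] rot [ 1.7998e+02  8.0000e-02 -1.6870e+02]
([0.4, -0.0, 7.1], [0.0, 0.0, 0.0])
([0.4, -0.0, 7.1], [0.0, 0.0, 0.0])
([0.4, -0.0, 7.1], [0.0, 0.0, 0.0])
```

```bash
python3 -m crank '[{"dx":0.4,"dy":0,"dz":8,"wx":0,"wy":0,"wz":0,"hand":100},{"dx":0.4,"dy":0,"dz":8,"wx":0,"wy":0,"wz":0,"hand":100},{"dx":0.4,"dy":0,"dz":4.5,"wx":0,"wy":0,"wz":0,"hand":100},{"dx":0,"dy":0,"dz":0,"wx":0,"wy":0,"wz":0,"hand":100},{"dx":0,"dy":0,"dz":0,"wx":0,"wy":0,"wz":0,"hand":100}]'; python3 -c "
from h import *
print(get_state()['tcp_pos'],get_state()['contact_force'])"
```

```text
time_s: 5.3
tcp_pos: [0.5131, 0.2245, 0.0395]
eef_rot: [-180.0, 0.0, -168.7]
contact_force: [-0.0, 0.2, 0.2]
gripper_width: 0.0875
[0.51309027 0.22448751 0.03952814] [-0.04952205  0.16120122  0.15265499]
```

```bash
python3 -m crank '[{"dx":0,"dy":0,"dz":0,"wx":0,"wy":0,"wz":0,"hand":45},{"dx":0,"dy":0,"dz":0,"wx":0,"wy":0,"wz":0,"hand":45},{"dx":0,"dy":0,"dz":0,"wx":0,"wy":0,"wz":0,"hand":45},{"dx":0,"dy":0,"dz":0,"wx":0,"wy":0,"wz":0,"hand":45},{"dx":0,"dy":0,"dz":0,"wx":0,"wy":0,"wz":0,"hand":45}]' 12
python3 -c "
from h import *
print(get_state()['tcp_pos'],get_state()['contact_force'])"
```

```text
time_s: 5.92
tcp_pos: [0.513, 0.2244, 0.0395]
eef_rot: [180.0, 0.0, -168.7]
contact_force: [-0.1, -0.7, -0.2]
gripper_width: 0.0436
[0.5129965  0.22443388 0.03949967] [-0.11106812 -0.74863855 -0.18063599]
```

The opening is 43.6 mm, less than the strip's 55 mm width, so the fingers may have passed over it. I'll look.

```bash
python3 - <<'E'
from h import *
for c in("scene","top","wrist"):
    im=optics.capture(c); cv2.imwrite(f"pics/{c}3.png",im)
a=cv2.resize(cv2.imread("pics/scene3.png")[140:310,260:470],None,fx=3,fy=3); cv2.imwrite("pics/s3z.png",a)
E
```

```text
(no output)
```

View pics/s3z.png

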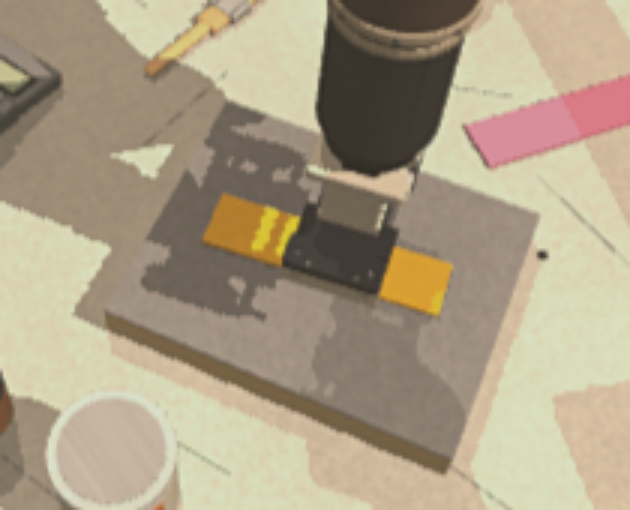

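View pics/wrist3.png

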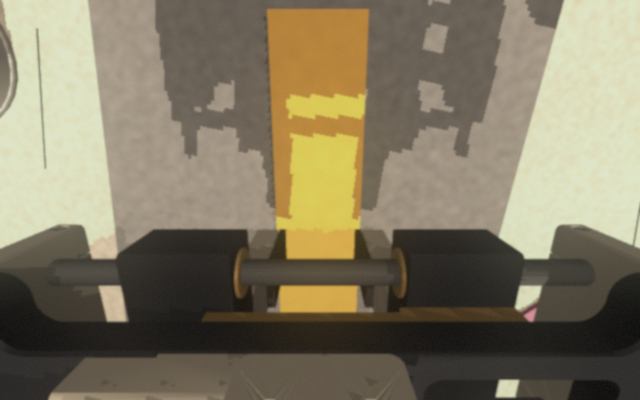

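```bash
python3 -m crank '[{"dx":0,"dy":0,"dz":0,"wx":0,"wy":0,"wz":0,"hand":45},{"dx":0,"dy":0,"dz":0,"wx":0,"wy":0,"wz":0,"hand":45}]'; python3 -c "
from h import *
a=cv2.resize(cv2.imread('pics/top3.png')[140:280,190:370],None,fx=4,fy=4); cv2.imwrite('pics/t3z.png',a)
s=get_state();print(s['tcp_pos'],s['contact_force'],s['gripper_width'])"
```

```text
time_s: 6.32
tcp_pos: [0.513, 0.2244, 0.0395]
eef_rot: [180.0, -0.0, -168.7]
contact_force: [0.1, 0.1, -0.2]
gripper_width: 0.0397
[0.51298079 0.22440688 0.0394511 ] [ 0.13050931  0.07767982 -0.23128222] 0.03966199434277922
```

View pics/t3z.png

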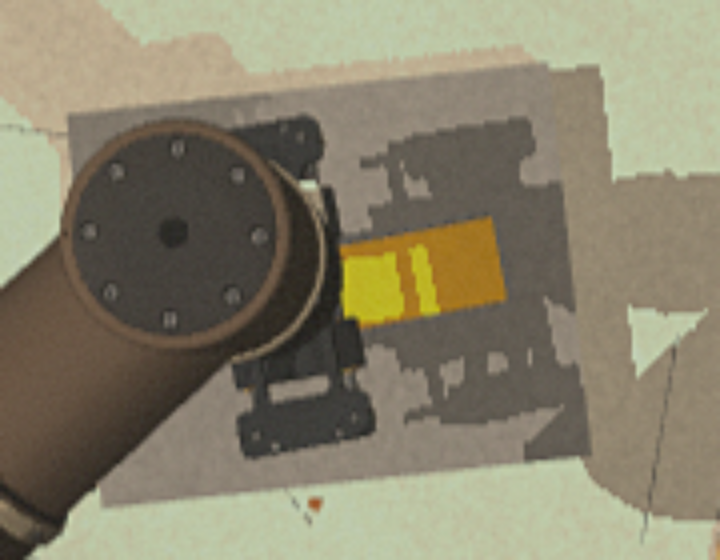

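The fingers closed above the strip without touching it. I'll use them as they are: press lightly on it with both tips and drag.

```bash
for i in 1; do python3 -m crank '[{"dx":0,"dy":0,"dz":1,"wx":0,"wy":0,"wz":0,"hand":45},{"dx":0,"dy":0,"dz":0,"wx":0,"wy":0,"wz":0,"hand":45}]'; done
python3 -m crank '[{"dx":0,"dy":0,"dz":1,"wx":0,"wy":0,"wz":0,"hand":45},{"dx":0,"dy":0,"dz":0,"wx":0,"wy":0,"wz":0,"hand":45}]'
```

```text
time_s: 6.58
tcp_pos: [0.5129, 0.2243, 0.0384]
eef_rot: [-180.0, -0.0, -168.7]
contact_force: [-0.2, -0.8, 0.6]
gripper_width: 0.0392
time_s: 6.82
tcp_pos: [0.5129, 0.2244, 0.0374]
eef_rot: [-180.0, -0.0, -168.7]
contact_force: [-0.1, -0.1, 0.0]
gripper_width: 0.0393
```

```bash
python3 -m crank '[{"dx":0,"dy":0,"dz":1,"wx":0,"wy":0,"wz":0,"hand":45},{"dx":0,"dy":0,"dz":0,"wx":0,"wy":0,"wz":0,"hand":45}]'
python3 -m crank '[{"dx":0,"dy":0,"dz":1,"wx":0,"wy":0,"wz":0,"hand":45},{"dx":0,"dy":0,"dz":0,"wx":0,"wy":0,"wz":0,"hand":45}]'
python3 -m crank '[{"dx":0,"dy":0,"dz":1,"wx":0,"wy":0,"wz":0,"hand":45},{"dx":0,"dy":0,"dz":0,"wx":0,"wy":0,"wz":0,"hand":45}]'
```

```text
time_s: 7.08
tcp_pos: [0.5129, 0.2244, 0.0364]
eef_rot: [-180.0, -0.0, -168.7]
contact_force: [0.0, -0.1, 0.4]
gripper_width: 0.0397
time_s: 7.32
tcp_pos: [0.5129, 0.2244, 0.0354]
eef_rot: [-180.0, -0.0, -168.7]
contact_force: [-0.0, 0.2, -0.2]
gripper_width: 0.0391
time_s: 7.58
tcp_pos: [0.513, 0.2244, 0.0344]
eef_rot: [-180.0, -0.0, -168.7]
contact_force: [-0.1, 0.0, -0.5]
gripper_width: 0.0396
```

```bash
python3 - <<'E'
from h import *
im=optics.capture("scene")
C=cal("scene"); s=get_state(); R=Ro.from_euler("xyz",s["eef_rot"],degrees=True).as_matrix()
T=[s["tcp_pos"]+R@np.array(v) for v in((0,0,0),(-.02,0,0),(.02,0,0),(0,0,-.019))]
a=cv2.resize(im[150:290,290:450],None,fx=5,fy=5,interpolation=cv2.INTER_CUBIC)
for u in proj(C,np.array(T)): cv2.circle(a,tuple(np.round((u-[290,150])*5+2).astype(int)),3,(255,0,255),-1)
cv2.imwrite("pics/s4z.png",a)
E
```

```text
(no output)
```

View pics/s4z.png

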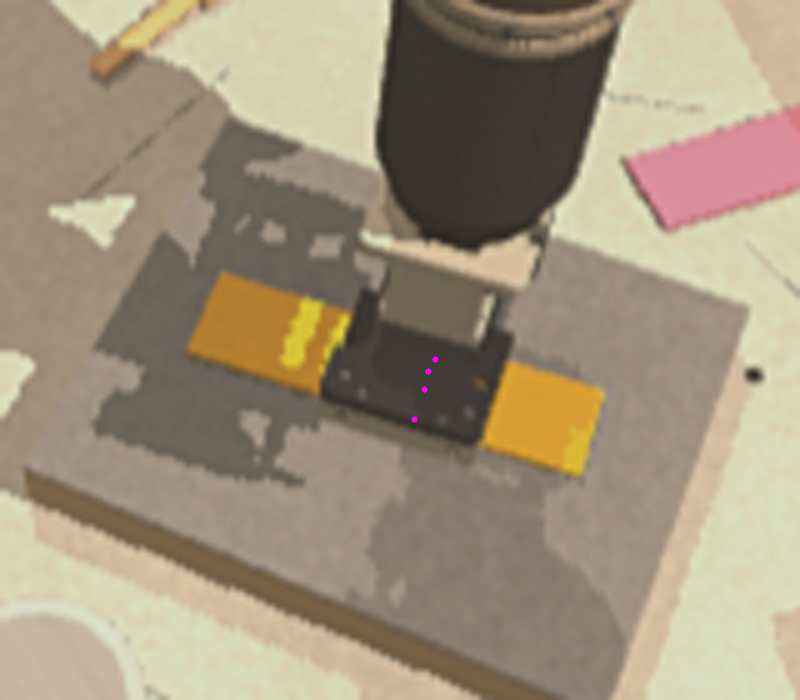

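```bash
python3 -m crank '[{"dx":0,"dy":0,"dz":1,"wx":0,"wy":0,"wz":0,"hand":45},{"dx":0,"dy":0,"dz":0,"wx":0,"wy":0,"wz":0,"hand":45}]'
python3 -m crank '[{"dx":0,"dy":0,"dz":1,"wx":0,"wy":0,"wz":0,"hand":45},{"dx":0,"dy":0,"dz":0,"wx":0,"wy":0,"wz":0,"hand":45}]'
```

```text
time_s: 7.88
tcp_pos: [0.5129, 0.2244, 0.0334]
eef_rot: [-180.0, -0.0, -168.7]
contact_force: [-0.2, -0.3, 0.5]
gripper_width: 0.0397
time_s: 8.12
tcp_pos: [0.5129, 0.2244, 0.0323]
eef_rot: [-180.0, -0.0, -168.7]
contact_force: [1.0, -0.2, 0.2]
gripper_width: 0.0394
```

```bash
python3 -m crank '[{"dx":0,"dy":0,"dz":1,"wx":0,"wy":0,"wz":0,"hand":45},{"dx":0,"dy":0,"dz":0,"wx":0,"wy":0,"wz":0,"hand":45}]'
python3 -m crank '[{"dx":0,"dy":0,"dz":1,"wx":0,"wy":0,"wz":0,"hand":45},{"dx":0,"dy":0,"dz":0,"wx":0,"wy":0,"wz":0,"hand":45}]'
```

```text
time_s: 8.38
tcp_pos: [0.513, 0.2244, 0.0314]
eef_rot: [-180.0, -0.0, -168.7]
contact_force: [0.3, 0.5, 0.1]
gripper_width: 0.0393
time_s: 8.62
tcp_pos: [0.5129, 0.2244, 0.0304]
eef_rot: [-180.0, -0.0, -168.7]
contact_force: [-0.6, -0.6, -0.2]
gripper_width: 0.0394
```

```bash
python3 -m crank '[{"dx":0,"dy":0,"dz":1,"wx":0,"wy":0,"wz":0,"hand":45},{"dx":0,"dy":0,"dz":0,"wx":0,"wy":0,"wz":0,"hand":45}]'
python3 -m crank '[{"dx":0,"dy":0,"dz":1,"wx":0,"wy":0,"wz":0,"hand":45},{"dx":0,"dy":0,"dz":0,"wx":0,"wy":0,"wz":0,"hand":45}]'; python3 - <<'E'
from h import *
cv2.imwrite("pics/w5.png",optics.capture("wrist"));cv2.imwrite("pics/t5.png",optics.capture("top"))
E
```

```text
time_s: 8.88
tcp_pos: [0.5129, 0.2244, 0.0294]
eef_rot: [-180.0, -0.0, -168.7]
contact_force: [-0.7, 0.1, 0.6]
gripper_width: 0.0395
time_s: 9.12
tcp_pos: [0.5129, 0.2244, 0.0284]
eef_rot: [-180.0, -0.0, -168.7]
contact_force: [0.0, 0.4, 0.1]
gripper_width: 0.0394
```

View pics/w5.png

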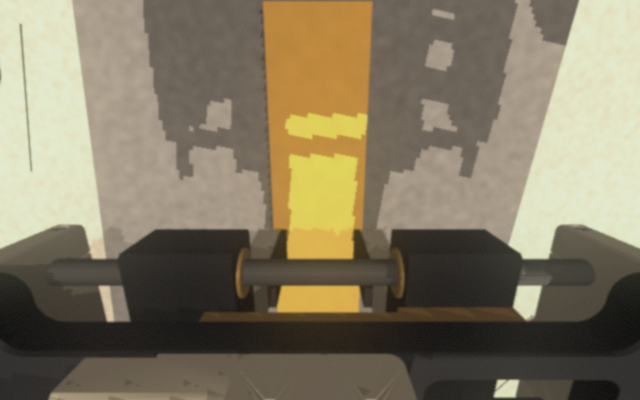

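```bash
python3 -m crank '[{"dx":0,"dy":0,"dz":1,"wx":0,"wy":0,"wz":0,"hand":45},{"dx":0,"dy":0,"dz":1,"wx":0,"wy":0,"wz":0,"hand":45}]'
python3 -m crank '[{"dx":0,"dy":0,"dz":1,"wx":0,"wy":0,"wz":0,"hand":45},{"dx":0,"dy":0,"dz":1,"wx":0,"wy":0,"wz":0,"hand":45}]'; python3 -m crank '[{"dx":0,"dy":0,"dz":1,"wx":0,"wy":0,"wz":0,"hand":45},{"dx":0,"dy":0,"dz":0,"wx":0,"wy":0,"wz":0,"hand":45}]'
```

```text
time_s: 9.48
tcp_pos: [0.513, 0.2244, 0.0264]
eef_rot: [180.0, -0.0, -168.7]
contact_force: [0.0, -0.3, 0.6]
gripper_width: 0.0394
time_s: 9.72
tcp_pos: [0.513, 0.2244, 0.0243]
eef_rot: [-180.0, -0.0, -168.7]
contact_force: [0.6, -0.7, -0.1]
gripper_width: 0.0398
time_s: 9.98
tcp_pos: [0.5129, 0.2243, 0.0233]
eef_rot: [-180.0, -0.0, -168.7]
contact_force: [0.3, -0.1, 0.3]
gripper_width: 0.0392
```

```bash
python3 -m crank '[{"dx":0,"dy":0,"dz":1,"wx":0,"wy":0,"wz":0,"hand":45},{"dx":0,"dy":0,"dz":0,"wx":0,"wy":0,"wz":0,"hand":45}]'
python3 -m crank '[{"dx":0,"dy":0,"dz":1,"wx":0,"wy":0,"wz":0,"hand":45},{"dx":0,"dy":0,"dz":0,"wx":0,"wy":0,"wz":0,"hand":45}]'; python3 -m crank '[{"dx":0,"dy":0,"dz":1,"wx":0,"wy":0,"wz":0,"hand":45},{"dx":0,"dy":0,"dz":0,"wx":0,"wy":0,"wz":0,"hand":45}]'
```

```text
time_s: 10.22
tcp_pos: [0.513, 0.2244, 0.0224]
eef_rot: [-180.0, -0.0, -168.7]
contact_force: [-0.2, 1.4, -0.4]
gripper_width: 0.0396
time_s: 10.48
tcp_pos: [0.513, 0.2244, 0.0214]
eef_rot: [-180.0, -0.0, -168.7]
contact_force: [-0.0, 0.5, 0.3]
gripper_width: 0.0395
time_s: 10.72
tcp_pos: [0.5131, 0.2245, 0.0207]
eef_rot: [180.0, 0.0, -168.7]
contact_force: [-1.2, 0.1, 4.1]
gripper_width: 0.0398
```

Contact came at a reported z of about 0.021. The strip top is at 0.042, so the fingertips end about 21 mm short of the reported TCP, and I'll allow for that from here on. Next I press a little harder and drag along tool -y.

```bash
python3 -m crank '[{"dx":0,"dy":0,"dz":1.2,"wx":0,"wy":0,"wz":0,"hand":45},{"dx":0,"dy":0,"dz":0,"wx":0,"wy":0,"wz":0,"hand":45}]'
python3 -m crank '[{"dx":0,"dy":-5,"dz":0,"wx":0,"wy":0,"wz":0,"hand":45},{"dx":0,"dy":-8,"dz":0,"wx":0,"wy":0,"wz":0,"hand":45},{"dx":0,"dy":-8,"dz":0,"wx":0,"wy":0,"wz":0,"hand":45},{"dx":0,"dy":-8,"dz":0,"wx":0,"wy":0,"wz":0,"hand":45}]'
python3 - <<'E'
from h import *
cv2.imwrite("pics/t6.png",optics.capture("top")[130:290,180:380].repeat(4,0).repeat(4,1))
E
```

```text
time_s: 10.98
tcp_pos: [0.5131, 0.2245, 0.0206]
eef_rot: [180.0, 0.0, -168.6]
contact_force: [-6.2, -1.1, 15.9]
gripper_width: 0.0396
time_s: 11.48
tcp_pos: [0.5206, 0.1979, 0.0207]
eef_rot: [179.9, 0.3, -168.6]
contact_force: [-1.4, 5.4, 8.4]
gripper_width: 0.0395
```

View pics/t6.png

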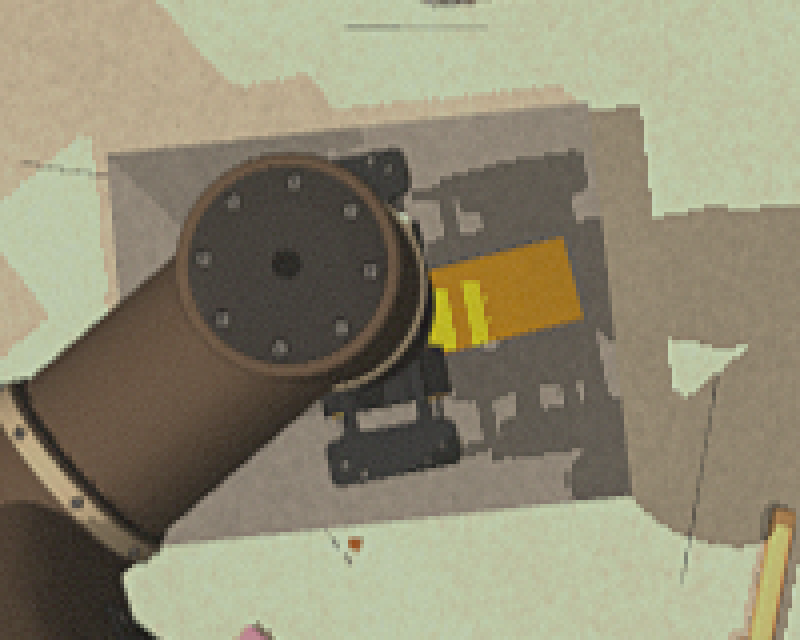

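The strip is following: its near end is now at about (323,199) in the top view, having moved about 22 mm. I'll carry on.

```bash
python3 -m crank '[{"dx":0,"dy":-8,"dz":0.2,"wx":0,"wy":0,"wz":0,"hand":45},{"dx":0,"dy":-8,"dz":0,"wx":0,"wy":0,"wz":0,"hand":45},{"dx":0,"dy":-8,"dz":0,"wx":0,"wy":0,"wz":0,"hand":45},{"dx":0,"dy":-8,"dz":0,"wx":0,"wy":0,"wz":0,"hand":45},{"dx":0,"dy":-8,"dz":0,"wx":0,"wy":0,"wz":0,"hand":45},{"dx":0,"dy":-8,"dz":0,"wx":0,"wy":0,"wz":0,"hand":45},{"dx":0,"dy":-6,"dz":0,"wx":0,"wy":0,"wz":0,"hand":45}]'
python3 - <<'E'
from h import *
C=cal("wrist"); im=optics.capture("wrist"); cv2.imwrite("pics/w7.png",im)
cv2.imwrite("pics/t7.png",optics.capture("top")[130:290,180:380].repeat(4,0).repeat(4,1))
E
```

```text
time_s: 12.4
tcp_pos: [0.5315, 0.1449, 0.0207]
eef_rot: [179.9, 0.3, -168.6]
contact_force: [-0.7, 5.8, 10.3]
gripper_width: 0.04
```

View pics/t7.png

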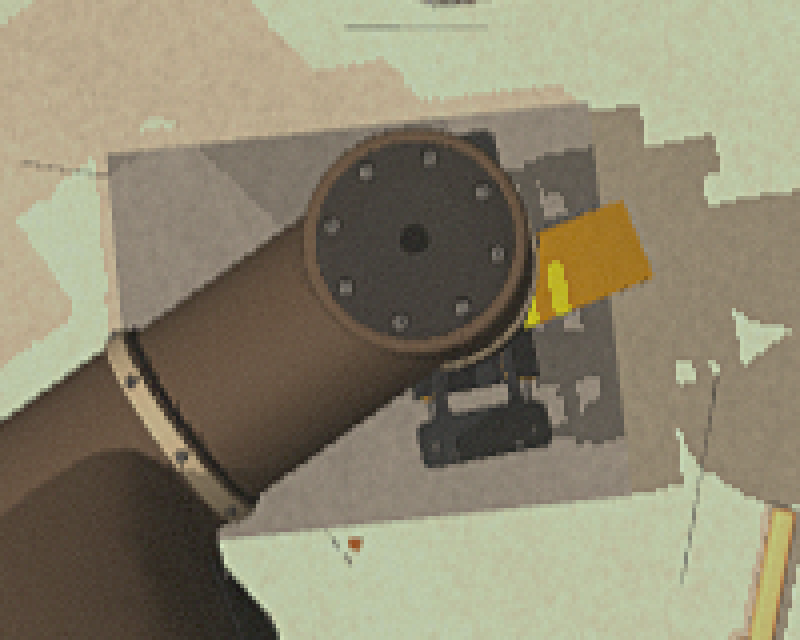

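View pics/w7.png

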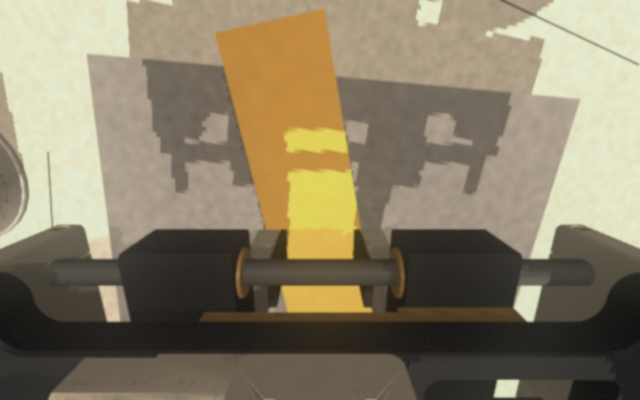

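The strip has turned by several degrees because the two tips pressed unevenly. I'll lift and switch to straddling it with the corrected height, and measure it first.

```bash
python3 -m crank '[{"dx":0,"dy":0,"dz":-5,"wx":0,"wy":0,"wz":0,"hand":45},{"dx":0,"dy":0,"dz":-20,"wx":0,"wy":0,"wz":0,"hand":100},{"dx":0,"dy":0,"dz":-30,"wx":0,"wy":0,"wz":0,"hand":100},{"dx":0,"dy":0,"dz":-30,"wx":0,"wy":0,"wz":0,"hand":100},{"dx":0,"dy":0,"dz":0,"wx":0,"wy":0,"wz":0,"hand":100},{"dx":0,"dy":0,"dz":0,"wx":0,"wy":0,"wz":0,"hand":100}]'
cat > m2.py <<'E'
from h import *
import sys
C=cal("wrist"); im=optics.capture("wrist"); cv2.imwrite("pics/%s.png"%sys.argv[1],im)
h=cv2.cvtColor(im,cv2.COLOR_BGR2HSV)
m=cv2.inRange(h,(8,110,90),(36,255,255)); m[228:]=0
m=cv2.morphologyEx(m,cv2.MORPH_OPEN,np.ones((3,3))); n,l,st,_=cv2.connectedComponentsWithStats(m); i=1+st[1:,4].argmax(); m=l==i; print(st[i])
p=cv2.findNonZero(m.astype(np.uint8)); hu=cv2.convexHull(p)
W=np.array([ray(C,q[0],.042)[:2] for q in cv2.findContours(m.astype(np.uint8),cv2.RETR_EXTERNAL,cv2.CHAIN_APPROX_NONE)[0][0]])
r0=st[i][1]+25
L=[];R=[]
for r in range(r0,226):
    c=np.where(m[r])[0]; L.append(ray(C,(c[0]-.5,r),.042)[:2]); R.append(ray(C,(c[-1]+.5,r),.042)[:2])
def ln(P):
    P=np.array(P); vx,vy,x,y=cv2.fitLine(P.astype(np.float32),cv2.DIST_HUBER,0,.001,.001).ravel(); 
    if vy<0: vx,vy=-vx,-vy
    return np.array([vx,vy]),np.array([x,y])
dl,pl=ln(L);dr,pr=ln(R); d=dl+dr; d/=np.linalg.norm(d); nrm=np.array([d[1],-d[0]])
print("yaw",np.degrees(np.arctan2(-d[0],d[1])),np.degrees(np.arctan2(-dl[0],dl[1])),np.degrees(np.arctan2(-dr[0],dr[1])))
off=((pl@nrm)+(pr@nrm))/2; wid=abs(pl@nrm-pr@nrm)
a=W@d; b=W@nrm-off; sel=abs(b)<.02; smin=np.sort(a[sel])[:20].mean()-.0005
E=d*smin+nrm*off; print("width",wid,"end",np.round(E,4),"centre",np.round(E+d*.11,4))
n6=np.array([np.sin(np.radians(6.4)),-np.cos(np.radians(6.4))]); print("overhang",(E-np.array([.5405,.0508]))@n6)
s=get_state(); print(s["tcp_pos"],s["eef_rot"],s["time_s"])
E
python3 m2.py w8
```

```text
time_s: 13.25
tcp_pos: [0.5287, 0.1428, 0.1036]
eef_rot: [180.0, -0.0, -168.7]
contact_force: [-1.0, -0.4, 0.5]
gripper_width: 0.0833
[  249    50   101   178 11687]
yaw 22.417513 22.420872 22.414158
width 0.055382907 end [0.5794 0.0318] centre [0.5375 0.1335]
overhang 0.023196210719490545
[0.52856817 0.14265738 0.10320403] [-1.79982033e+02 -8.75161164e-02 -1.68686071e+02] 13.3
```

View pics/w8.png

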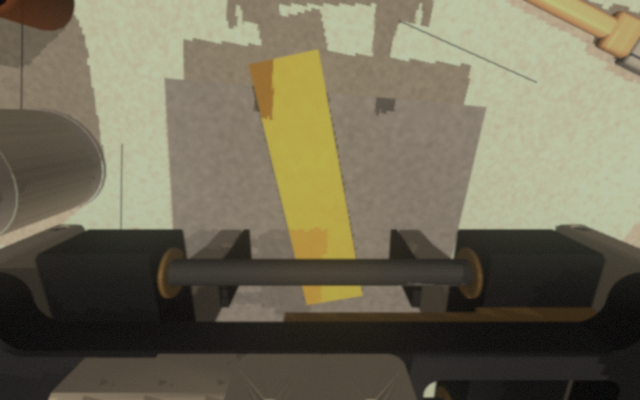

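```bash
python3 -c "
from h import *
plan(.530,.152,.035,202.4,4)"
```

```text
t 13.3 pos [0.5286 0.1427 0.1032] rot [-1.7998e+02 -9.0000e-02 -1.6869e+02]
([-0.8, 2.2, 17.0], [-0.0, -0.0, -2.8])
([-1.0, 2.2, 17.1], [-0.0, -0.0, -2.8])
([-1.0, 2.1, 17.0], [-0.0, -0.0, -2.8])
([-1.2, 2.1, 17.1], [-0.0, -0.0, -2.8])
```

```bash
python3 -m crank '[{"dx":-0.8,"dy":2.2,"dz":17,"wx":0,"wy":0,"wz":-2.8,"hand":100},{"dx":-1,"dy":2.2,"dz":17,"wx":0,"wy":0,"wz":-2.8,"hand":100},{"dx":-1,"dy":2.1,"dz":17,"wx":0,"wy":0,"wz":-2.8,"hand":100},{"dx":-1.2,"dy":2.1,"dz":17,"wx":0,"wy":0,"wz":-2.8,"hand":100},{"dx":0,"dy":0,"dz":0,"wx":0,"wy":0,"wz":0,"hand":100},{"dx":0,"dy":0,"dz":5,"wx":0,"wy":0,"wz":0,"hand":100},{"dx":0,"dy":0,"dz":5,"wx":0,"wy":0,"wz":0,"hand":100},{"dx":0,"dy":0,"dz":0,"wx":0,"wy":0,"wz":0,"hand":100}]'
```

```text
time_s: 14.3
tcp_pos: [0.5307, 0.1523, 0.0259]
eef_rot: [-180.0, -0.0, -157.5]
contact_force: [0.6, 0.0, -0.1]
gripper_width: 0.0877
```

```bash
python3 -m crank '[{"dx":0,"dy":0,"dz":3,"wx":0,"wy":0,"wz":0,"hand":100},{"dx":0,"dy":0,"dz":3,"wx":0,"wy":0,"wz":0,"hand":100},{"dx":0,"dy":0,"dz":0,"wx":0,"wy":0,"wz":0,"hand":100}]'
python3 -m crank '[{"dx":0,"dy":0,"dz":1.4,"wx":0,"wy":0,"wz":0,"hand":100},{"dx":0,"dy":0,"dz":0,"wx":0,"wy":0,"wz":0,"hand":100}]'
```

```text
time_s: 14.68
tcp_pos: [0.5307, 0.1523, 0.0198]
eef_rot: [-180.0, -0.0, -157.5]
contact_force: [-0.5, 0.2, -0.3]
gripper_width: 0.0874
time_s: 14.92
tcp_pos: [0.5308, 0.1524, 0.0186]
eef_rot: [-180.0, -0.0, -157.5]
contact_force: [0.0, -0.3, -0.8]
gripper_width: 0.0878
```

```bash
python3 -m crank '[{"dx":0,"dy":0,"dz":0.3,"wx":0,"wy":0,"wz":0,"hand":55},{"dx":0,"dy":0,"dz":0,"wx":0,"wy":0,"wz":0,"hand":55},{"dx":0,"dy":0,"dz":0,"wx":0,"wy":0,"wz":0,"hand":55},{"dx":0,"dy":0,"dz":0,"wx":0,"wy":0,"wz":0,"hand":55},{"dx":0,"dy":0,"dz":0,"wx":0,"wy":0,"wz":0,"hand":55},{"dx":0,"dy":0,"dz":0,"wx":0,"wy":0,"wz":0,"hand":55},{"dx":0,"dy":0,"dz":0,"wx":0,"wy":0,"wz":0,"hand":55}]' 15
```

```text
time_s: 15.8
tcp_pos: [0.5308, 0.1524, 0.0184]
eef_rot: [-180.0, -0.0, -157.5]
contact_force: [-1.3, 0.3, 1.1]
gripper_width: 0.0545
```

The opening of 54.5 mm means it has the strip. Now I turn it back square to the board and slide it.

```bash
python3 -c "
from h import *
plan(.5346,.1035,get_state()['tcp_pos'][2],186.4,8)"
```

```text
t 15.8 pos [0.5308 0.1524 0.0184] rot [-180.     -0.   -157.47]
([1.9, -5.8, 0.0], [-0.0, -0.0, 2.0])
([1.7, -5.9, 0.0], [-0.0, -0.0, 2.0])
([1.5, -6.0, 0.0], [-0.0, -0.0, 2.0])
([1.3, -6.0, 0.0], [-0.0, -0.0, 2.0])
([1.1, -6.0, 0.0], [-0.0, -0.0, 2.0])
([0.8, -6.1, 0.0], [-0.0, -0.0, 2.0])
([0.7, -6.1, 0.0], [-0.0, -0.0, 2.0])
([0.4, -6.1, 0.0], [-0.0, -0.0, 2.0])
```

```bash
python3 -m crank '[{"dx":1.9,"dy":-5.8,"dz":0,"wx":0,"wy":0,"wz":2,"hand":55},{"dx":1.7,"dy":-5.9,"dz":0,"wx":0,"wy":0,"wz":2,"hand":55},{"dx":1.5,"dy":-6,"dz":0,"wx":0,"wy":0,"wz":2,"hand":55},{"dx":1.3,"dy":-6,"dz":0,"wx":0,"wy":0,"wz":2,"hand":55},{"dx":1.1,"dy":-6,"dz":0,"wx":0,"wy":0,"wz":2,"hand":55},{"dx":0.8,"dy":-6.1,"dz":0,"wx":0,"wy":0,"wz":2,"hand":55},{"dx":0.7,"dy":-6.1,"dz":0,"wx":0,"wy":0,"wz":2,"hand":55},{"dx":0.4,"dy":-6.1,"dz":0,"wx":0,"wy":0,"wz":2,"hand":55},{"dx":0,"dy":0,"dz":0,"wx":0,"wy":0,"wz":0,"hand":55}]'
python3 -m crank '[{"dx":0,"dy":0,"dz":0,"wx":0,"wy":0,"wz":0,"hand":100},{"dx":0,"dy":0,"dz":0,"wx":0,"wy":0,"wz":0,"hand":100},{"dx":0,"dy":0,"dz":0,"wx":0,"wy":0,"wz":0,"hand":100},{"dx":0,"dy":0,"dz":-20,"wx":0,"wy":0,"wz":0,"hand":100},{"dx":0,"dy":0,"dz":-40,"wx":0,"wy":0,"wz":0,"hand":100},{"dx":0,"dy":0,"dz":-40,"wx":0,"wy":0,"wz":0,"hand":100},{"dx":0,"dy":0,"dz":0,"wx":0,"wy":0,"wz":0,"hand":100},{"dx":0,"dy":0,"dz":0,"wx":0,"wy":0,"wz":0,"hand":100}]'
python3 m2.py w9
```

```text
time_s: 16.92
tcp_pos: [0.5346, 0.1028, 0.0184]
eef_rot: [-180.0, -0.0, -173.5]
contact_force: [-0.1, -1.3, 1.5]
gripper_width: 0.0542
time_s: 17.92
tcp_pos: [0.5342, 0.1035, 0.118]
eef_rot: [180.0, -0.0, -173.5]
contact_force: [0.7, 0.3, -0.1]
gripper_width: 0.0881
[  287    44    67   184 11599]
yaw 6.2114425 6.0648913 6.357995
width 0.055039346 end [ 0.5482 -0.0263] centre [0.5363 0.0831]
overhang 0.07746424069899613
[0.53393371 0.10330625 0.11747982] [-1.79986830e+02 -7.85797357e-02 -1.73476673e+02] 17.975
```

View pics/w9.png

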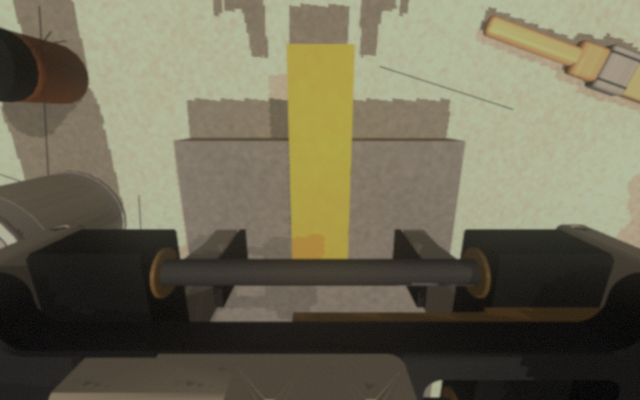

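The strip is square to the board with 77 mm of overhang. Next I go to the overhanging end, 25 mm in from its end face.

```bash
python3 -c "
from h import *
plan(.5455,-.0015,.05,186.2,5)"
```

```text
t 17.975 pos [0.5339 0.1033 0.1175] rot [-1.7999e+02 -8.0000e-02 -1.7348e+02]
([0.1, -21.1, 13.5], [-0.0, -0.0, 0.1])
([-0.0, -21.1, 13.5], [-0.0, -0.0, 0.1])
([-0.0, -21.1, 13.5], [-0.0, -0.0, 0.1])
([-0.1, -21.0, 13.5], [-0.0, -0.0, 0.1])
([-0.0, -21.1, 13.5], [-0.0, -0.0, 0.1])
```

```bash
python3 -m crank '[{"dx":0,"dy":-21,"dz":13.5,"wx":0,"wy":0,"wz":0.1,"hand":100},{"dx":0,"dy":-21,"dz":13.5,"wx":0,"wy":0,"wz":0.1,"hand":100},{"dx":0,"dy":-21,"dz":13.5,"wx":0,"wy":0,"wz":0.1,"hand":100},{"dx":0,"dy":-21,"dz":13.5,"wx":0,"wy":0,"wz":0,"hand":100},{"dx":0,"dy":-21,"dz":13.5,"wx":0,"wy":0,"wz":0,"hand":100},{"dx":0,"dy":0,"dz":0,"wx":0,"wy":0,"wz":0,"hand":100},{"dx":0,"dy":0,"dz":12,"wx":0,"wy":0,"wz":0,"hand":100},{"dx":0,"dy":0,"dz":12,"wx":0,"wy":0,"wz":0,"hand":100},{"dx":0,"dy":0,"dz":0,"wx":0,"wy":0,"wz":0,"hand":100}]'
python3 -m crank '[{"dx":0,"dy":0,"dz":8,"wx":0,"wy":0,"wz":0,"hand":100},{"dx":0,"dy":0,"dz":8,"wx":0,"wy":0,"wz":0,"hand":100},{"dx":0,"dy":0,"dz":7,"wx":0,"wy":0,"wz":0,"hand":100},{"dx":0,"dy":0,"dz":0,"wx":0,"wy":0,"wz":0,"hand":100}]'
python3 -c "
from h import *
cv2.imwrite('pics/s10.png',optics.capture('scene')[120:300,240:460].repeat(3,0).repeat(3,1))"
```

```text
time_s: 19.1
tcp_pos: [0.5453, -0.0006, 0.0256]
eef_rot: [-180.0, -0.1, -173.7]
contact_force: [0.1, -0.2, 0.6]
gripper_width: 0.0877
time_s: 19.6
tcp_pos: [0.5458, -0.001, 0.0032]
eef_rot: [-180.0, -0.1, -173.8]
contact_force: [-0.1, -1.1, 0.2]
gripper_width: 0.0874
```

View pics/s10.png

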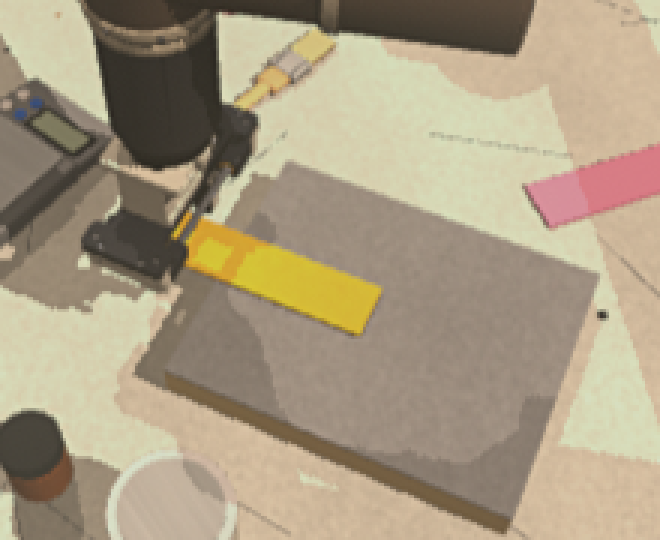

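The fingers straddle the overhanging end and nothing is touching. Closing now.

```bash
python3 -m crank '[{"dx":0,"dy":0,"dz":0,"wx":0,"wy":0,"wz":0,"hand":40},{"dx":0,"dy":0,"dz":0,"wx":0,"wy":0,"wz":0,"hand":40},{"dx":0,"dy":0,"dz":0,"wx":0,"wy":0,"wz":0,"hand":40},{"dx":0,"dy":0,"dz":0,"wx":0,"wy":0,"wz":0,"hand":40},{"dx":0,"dy":0,"dz":0,"wx":0,"wy":0,"wz":0,"hand":40},{"dx":0,"dy":0,"dz":0,"wx":0,"wy":0,"wz":0,"hand":40},{"dx":0,"dy":0,"dz":0,"wx":0,"wy":0,"wz":0,"hand":40}]' 50
python3 -m crank '[{"dx":0,"dy":0,"dz":-3,"wx":0,"wy":0,"wz":0,"hand":40},{"dx":0,"dy":0,"dz":-5,"wx":0,"wy":0,"wz":0,"hand":40},{"dx":0,"dy":0,"dz":-8,"wx":0,"wy":0,"wz":0,"hand":40},{"dx":0,"dy":0,"dz":-8,"wx":0,"wy":0,"wz":0,"hand":40},{"dx":0,"dy":0,"dz":0,"wx":0,"wy":0,"wz":0,"hand":40}]'
python3 -c "
from h import *
print(get_state()['contact_force'],get_state()['moment'])
cv2.imwrite('pics/s11.png',optics.capture('scene')[100:300,240:480].repeat(3,0).repeat(3,1))"
```

```text
time_s: 20.52
tcp_pos: [0.5463, -0.0008, 0.0039]
eef_rot: [180.0, 0.0, -173.8]
contact_force: [-1.0, -0.5, 1.4]
gripper_width: 0.0534
time_s: 21.15
tcp_pos: [0.5469, -0.0007, 0.0289]
eef_rot: [180.0, 0.1, -173.8]
contact_force: [-0.6, 1.5, -0.5]
gripper_width: 0.0532
[-0.5652009   1.49792768 -0.4950547 ] [-0.0576358   0.12293058  0.00990563]
```

View pics/s11.png

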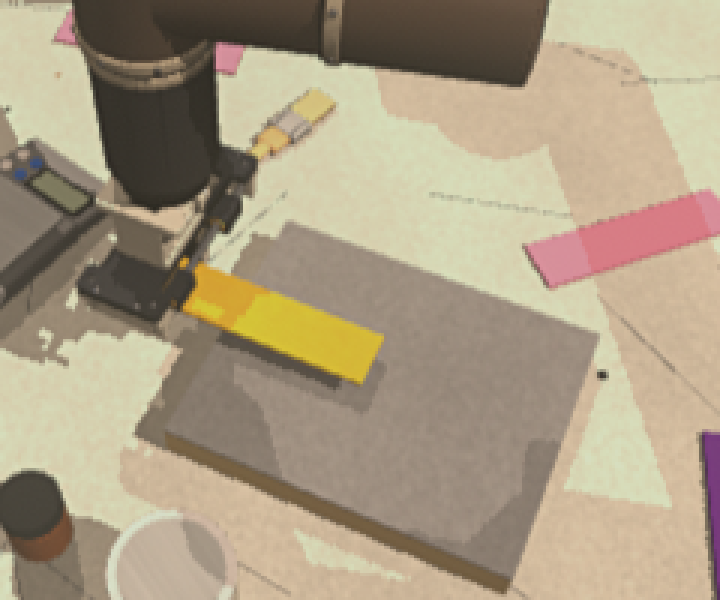

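Lifted level. Before placing I'll locate the scale plate precisely from the initial top and scene views.

```bash
python3 - <<'E'
import cv2,numpy as np
a=cv2.resize(cv2.imread("pics/top0.png")[150:250,390:480],None,fx=6,fy=6,interpolation=cv2.INTER_CUBIC); cv2.imwrite("pics/t0s.png",a)
a=cv2.resize(cv2.imread("pics/scene0.png")[140:210,195:290],None,fx=8,fy=8,interpolation=cv2.INTER_CUBIC); cv2.imwrite("pics/s0s.png",a)
E
```

```text
(no output)
```

View pics/t0s.png

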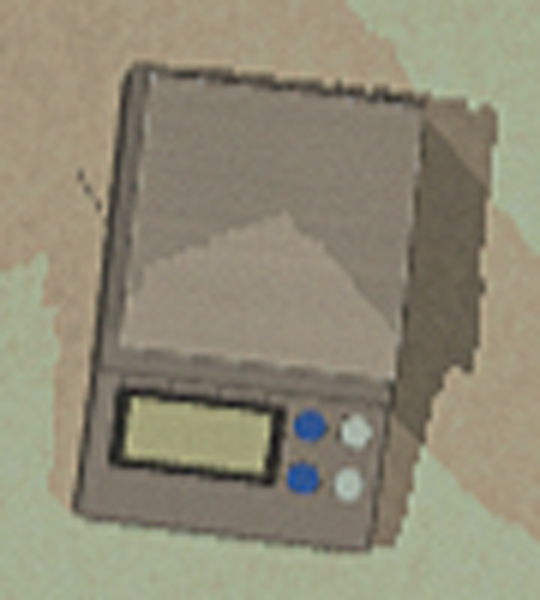

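View pics/s0s.png

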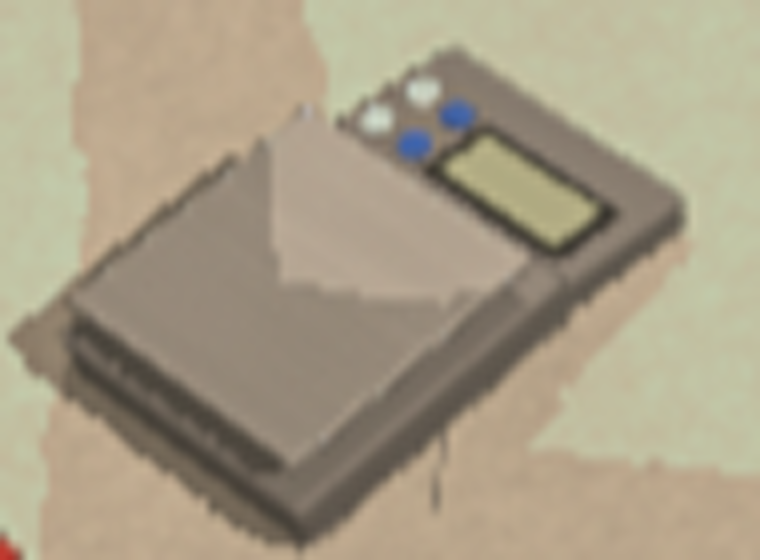

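Plate-top corners: in the top crop (148,72), (422,105), (393,380), (122,345), and in the scene crop (310,115), (530,258), (285,462), (72,300).

```bash
python3 - <<'E'
from h import *
top=np.array([(148,72),(422,105),(393,380),(122,345)])/6+[390-.42,150-.42]
# order: +x+y, +x-y, -x-y, -x+y
sc=np.array([(285,462),(72,300),(310,115),(530,258)])/8+[195-.44,140-.44]
q=np.array([(1,1),(1,-1),(-1,-1),(-1,1)])*.06
def solve(obs):
    f=lambda p: sum(((proj(C,np.c_[q@np.array([[np.cos(p[2]),np.sin(p[2])],[-np.sin(p[2]),np.cos(p[2])]])+p[:2],np.full(4,.05)])-u)**2).sum() for C,u in obs)
    r=minimize(f,[.58,-.21,-.1],method="Nelder-Mead",options=dict(xatol=1e-5,fatol=1e-4,maxiter=2000)); return r
for o in ([(cal("top"),top)],[(cal("scene"),sc)],[(cal("top"),top),(cal("scene"),sc)]):
    r=solve(o); print(np.round(r.x[:2],4),np.degrees(r.x[2]),r.fun)
W=[ray(cal("top"),u,.05) for u in top]; print(np.round(W,3), [np.linalg.norm(W[i]-W[i-1]).round(4) for i in range(4)])
E
```

```text
[ 0.5863 -0.215 ] -6.762712026801928 0.8437778610608185
[ 0.582  -0.2131] -7.515452580825202 2.6653541339326408
[ 0.5845 -0.214 ] -7.035911654032046 9.599511821634962
[[ 0.653 -0.163  0.05 ]
 [ 0.639 -0.281  0.05 ]
 [ 0.519 -0.266  0.05 ]
 [ 0.534 -0.15   0.05 ]] [np.float64(0.1195), np.float64(0.1191), np.float64(0.1203), np.float64(0.117)]
```

```bash
python3 -c "
from h import *
plan(.56,-.13,.09,179.6,8)"
```

```text
t 21.2 pos [ 0.5465 -0.0008  0.0283] rot [ 1.7998e+02  6.0000e-02 -1.7377e+02]
([0.1, -16.2, -7.7], [0.0, 0.0, 0.8])
([-0.2, -16.3, -7.7], [0.0, 0.0, 0.8])
([-0.4, -16.2, -7.7], [0.0, 0.0, 0.8])
([-0.6, -16.2, -7.7], [0.0, 0.0, 0.8])
([-0.8, -16.3, -7.8], [0.0, 0.0, 0.8])
([-1.1, -16.2, -7.7], [0.0, 0.0, 0.8])
([-1.3, -16.2, -7.7], [0.0, 0.0, 0.8])
([-1.5, -16.1, -7.7], [0.0, 0.0, 0.8])
```

```bash
python3 -m crank '[{"dx":0,"dy":-6,"dz":-10,"wx":0,"wy":0,"wz":0.8,"hand":40},{"dx":-0.2,"dy":-12,"dz":-10,"wx":0,"wy":0,"wz":0.8,"hand":40},{"dx":-0.4,"dy":-18,"dz":-10,"wx":0,"wy":0,"wz":0.8,"hand":40},{"dx":-0.6,"dy":-20,"dz":-8,"wx":0,"wy":0,"wz":0.8,"hand":40},{"dx":-0.8,"dy":-20,"dz":-8,"wx":0,"wy":0,"wz":0.8,"hand":40},{"dx":-1.1,"dy":-20,"dz":-6,"wx":0,"wy":0,"wz":0.8,"hand":40},{"dx":-1.3,"dy":-18,"dz":-6,"wx":0,"wy":0,"wz":0.8,"hand":40},{"dx":-1.5,"dy":-14,"dz":-4,"wx":0,"wy":0,"wz":0.8,"hand":40},{"dx":0,"dy":0,"dz":0,"wx":0,"wy":0,"wz":0,"hand":40},{"dx":0,"dy":0,"dz":0,"wx":0,"wy":0,"wz":0,"hand":40}]'
python3 - <<'E'
from h import *
C=cal("wrist"); im=optics.capture("wrist"); cv2.imwrite("pics/w12.png",im); 
np.savez("c12.npz",K=C[0],R=C[1],t=C[2])
im=optics.capture("scene"); cv2.imwrite("pics/s12.png",im)
E
```

```text
time_s: 22.45
tcp_pos: [0.559, -0.1284, 0.0896]
eef_rot: [180.0, -0.0, 179.8]
contact_force: [0.5, -0.3, -1.0]
gripper_width: 0.0536
```

View pics/w12.png

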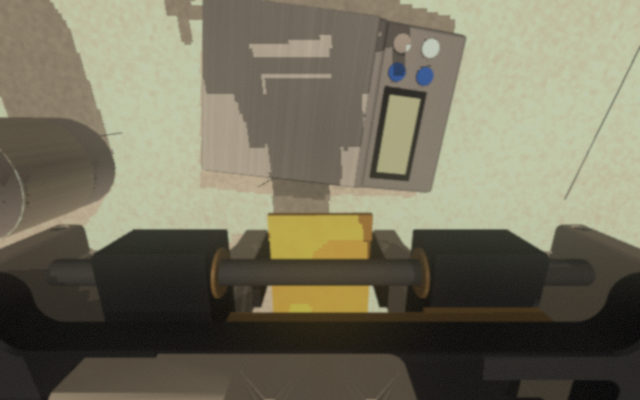

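View pics/s12.png

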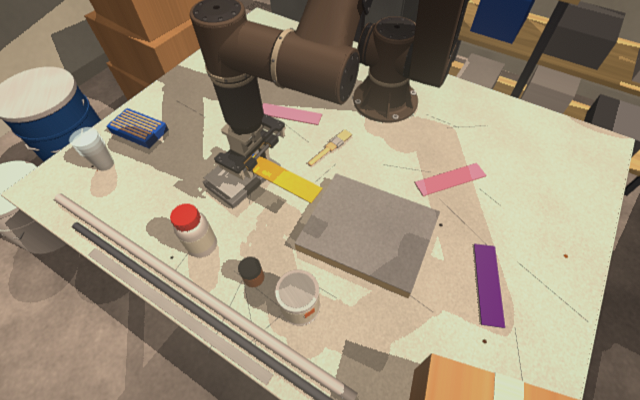

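```bash
python3 - <<'E'
from h import *
z=np.load("c12.npz"); C=(z["K"],z["R"],z["t"]); im=cv2.imread("pics/w12.png")
a=cv2.resize(im[0:230,170:480],None,fx=2.5,fy=2.5,interpolation=cv2.INTER_CUBIC)
p=(.584,-.215,np.radians(-7.1))
for P,c in((box(p,.12,.12,.05,.0501),(0,0,255)),):
    u=(proj(C,P[[0,2,6,4]])-[170,0])*2.5; cv2.polylines(a,[np.round(u).astype(int)],True,c,1); print(u/2.5+[170,0])
# strip end: model
cv2.imwrite("pics/w12b.png",a)
E
```

```text
[[380.88279875  16.47476863]
 [353.71263373 188.38865289]
 [199.99262847 170.29391882]
 [201.24459897  -8.43142436]]
```

View pics/w12b.png

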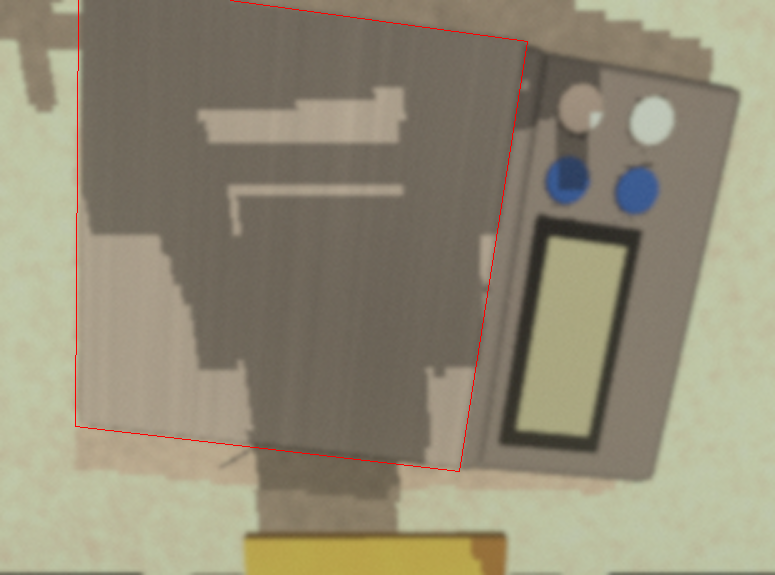

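```bash
python3 - <<'E'
from h import *
s=get_state(); R=Ro.from_euler("xyz",s["eef_rot"],degrees=True).as_matrix()
P=np.array([s["tcp_pos"]+R@np.array(v) for v in((-.0275,.1945,-.0385),(.0275,.1945,-.0385),(.0275,-.0255,-.0385),(-.0275,-.0255,-.0385))])
im=cv2.imread("pics/s12.png"); C=cal("scene"); u=proj(C,P)
# correct scene bias from strip fit (scene reads .002 low in x)
a=cv2.resize(im[130:220,190:350],None,fx=5,fy=5,interpolation=cv2.INTER_CUBIC)
cv2.polylines(a,[np.round((u-[190,130])*5+2).astype(int)],True,(255,0,0),1); cv2.imwrite("pics/s12b.png",a)
E
python3 -c "
from h import *
plan(.5733,-.2989,.09,172.9,9)"
```

```text
t 22.55 pos [ 0.559  -0.128   0.0896] rot [ 1.8000e+02 -3.0000e-02  1.7986e+02]
([-1.6, -19.0, -0.0], [0.0, -0.0, 0.8])
([-1.9, -18.9, -0.1], [0.0, -0.0, 0.8])
([-2.2, -19.0, -0.0], [0.0, -0.0, 0.8])
([-2.4, -18.9, -0.1], [0.0, -0.0, 0.8])
([-2.7, -18.8, -0.0], [0.0, -0.0, 0.8])
([-3.0, -18.9, -0.1], [0.0, -0.0, 0.8])
([-3.2, -18.7, -0.0], [0.0, -0.0, 0.8])
([-3.5, -18.8, -0.1], [0.0, -0.0, 0.8])
([-3.7, -18.7, 0.0], [0.0, -0.0, 0.8])
```

View pics/s12b.png

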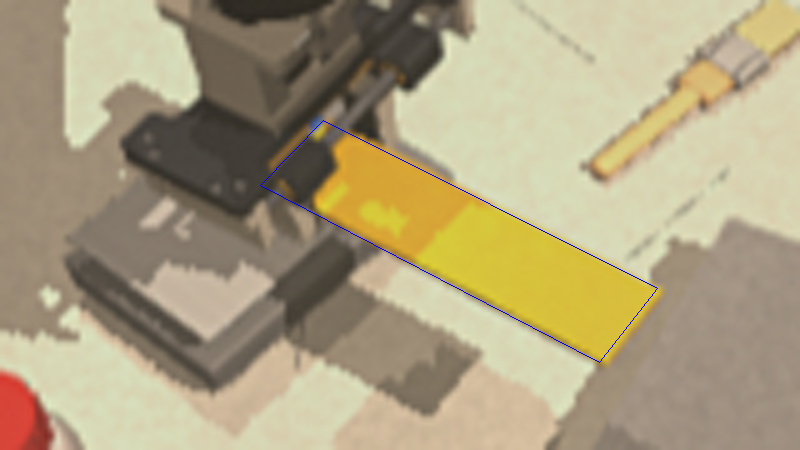

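The held strip is level and matches the prediction. Moving over the scale.

```bash
python3 -m crank '[{"dx":-1.6,"dy":-12,"dz":0,"wx":0,"wy":0,"wz":0.8,"hand":40},{"dx":-1.9,"dy":-18,"dz":0,"wx":0,"wy":0,"wz":0.8,"hand":40},{"dx":-2.2,"dy":-22,"dz":0,"wx":0,"wy":0,"wz":0.8,"hand":40},{"dx":-2.4,"dy":-22,"dz":0,"wx":0,"wy":0,"wz":0.8,"hand":40},{"dx":-2.7,"dy":-22,"dz":0,"wx":0,"wy":0,"wz":0.8,"hand":40},{"dx":-3,"dy":-22,"dz":0,"wx":0,"wy":0,"wz":0.8,"hand":40},{"dx":-3.2,"dy":-22,"dz":0,"wx":0,"wy":0,"wz":0.8,"hand":40},{"dx":-3.5,"dy":-18,"dz":0,"wx":0,"wy":0,"wz":0.8,"hand":40},{"dx":-3.7,"dy":-12,"dz":0,"wx":0,"wy":0,"wz":0.8,"hand":40},{"dx":0,"dy":0,"dz":0,"wx":0,"wy":0,"wz":0,"hand":40}]'
python3 -c "
from h import *
plan(.5733,-.2989,.025,172.9,6)"
```

```text
time_s: 23.8
tcp_pos: [0.5733, -0.3005, 0.0896]
eef_rot: [180.0, -0.0, 172.6]
contact_force: [0.8, 0.3, -0.7]
gripper_width: 0.0538
t 23.8 pos [ 0.5733 -0.3005  0.0896] rot [ 1.8000e+02 -1.0000e-02  1.7255e+02]
([0.0, 0.3, 10.8], [0.0, -0.0, -0.1])
([0.1, 0.2, 10.7], [0.0, -0.0, -0.1])
([-0.0, 0.3, 10.8], [0.0, -0.0, -0.1])
([0.0, 0.2, 10.8], [0.0, -0.0, -0.1])
([0.1, 0.3, 10.7], [0.0, -0.0, -0.1])
([-0.0, 0.2, 10.8], [0.0, -0.0, -0.1])
```

```bash
python3 -m crank '[{"dx":0,"dy":0.3,"dz":8,"wx":0,"wy":0,"wz":-0.1,"hand":40},{"dx":0,"dy":0.3,"dz":14,"wx":0,"wy":0,"wz":-0.1,"hand":40},{"dx":0,"dy":0.3,"dz":14,"wx":0,"wy":0,"wz":-0.1,"hand":40},{"dx":0,"dy":0.2,"dz":14,"wx":0,"wy":0,"wz":0,"hand":40},{"dx":0,"dy":0.2,"dz":10,"wx":0,"wy":0,"wz":0,"hand":40},{"dx":0,"dy":0.2,"dz":7,"wx":0,"wy":0,"wz":0,"hand":40},{"dx":0,"dy":0,"dz":0,"wx":0,"wy":0,"wz":0,"hand":40}]'
python3 -c "
from h import *
C=cal('wrist');im=optics.capture('wrist'); cv2.imwrite('pics/w13.png',im)
s=get_state();print(s['tcp_pos'],s['eef_rot'])
cv2.imwrite('pics/s13.png',cv2.resize(optics.capture('scene')[120:230,160:320],None,fx=5,fy=5))
cv2.imwrite('pics/t13.png',cv2.resize(optics.capture('top')[120:270,360:520],None,fx=4,fy=4))"
```

```text
time_s: 24.68
tcp_pos: [0.5732, -0.2981, 0.0222]
eef_rot: [180.0, -0.1, 172.9]
contact_force: [-0.3, -0.6, -1.6]
gripper_width: 0.0537
[ 0.5735635  -0.29825971  0.02283366] [-1.79994384e+02 -4.25220493e-03  1.72930421e+02]
```

View pics/s13.png

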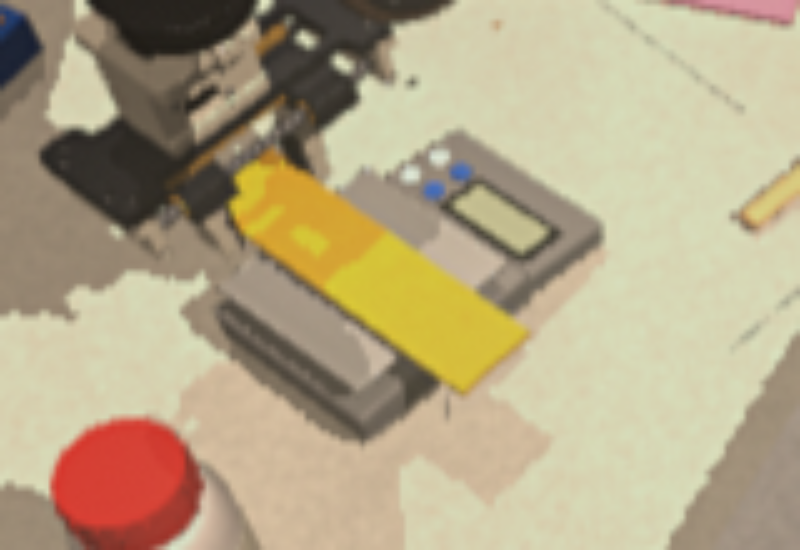

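View pics/t13.png

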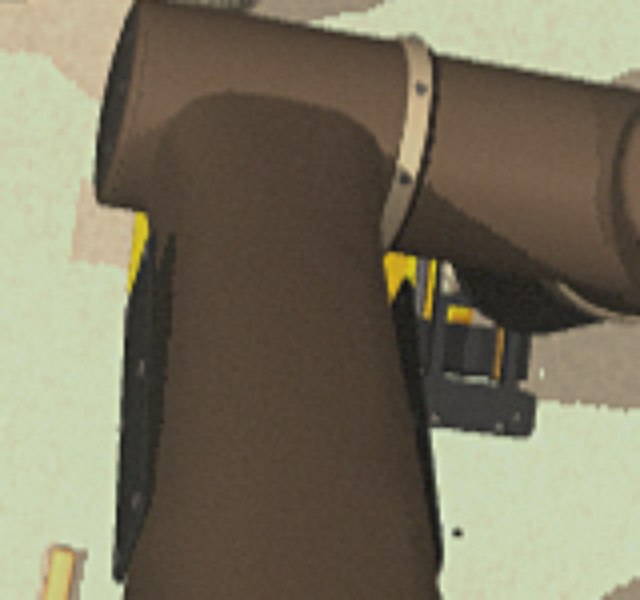

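```bash
python3 -m crank '[{"dx":0,"dy":-0.5,"dz":2,"wx":0,"wy":0,"wz":0,"hand":40},{"dx":0,"dy":0,"dz":2,"wx":0,"wy":0,"wz":0,"hand":40},{"dx":0,"dy":0,"dz":1,"wx":0,"wy":0,"wz":0,"hand":40},{"dx":0,"dy":0,"dz":0,"wx":0,"wy":0,"wz":0,"hand":40}]'
python3 -m crank '[{"dx":0,"dy":0,"dz":0.7,"wx":0,"wy":0,"wz":0,"hand":40},{"dx":0,"dy":0,"dz":0,"wx":0,"wy":0,"wz":0,"hand":40}]'
python3 -c "
from h import *
s=get_state();print(s['tcp_pos'],s['contact_force'],s['moment'])"
```

```text
time_s: 25.32
tcp_pos: [0.5734, -0.2987, 0.0178]
eef_rot: [180.0, -0.0, 172.9]
contact_force: [0.8, 0.8, -0.4]
gripper_width: 0.0533
time_s: 25.58
tcp_pos: [0.5735, -0.2987, 0.0171]
eef_rot: [-180.0, 0.0, 172.9]
contact_force: [0.2, -0.4, -0.9]
gripper_width: 0.054
[ 0.57345381 -0.29867058  0.01714565] [ 0.17209886 -0.36059743 -0.86140855] [-0.03895737  0.07527646  0.09039704]
```

```bash
python3 -m crank '[{"dx":0,"dy":0,"dz":0.6,"wx":0,"wy":0,"wz":0,"hand":40},{"dx":0,"dy":0,"dz":0,"wx":0,"wy":0,"wz":0,"hand":40}]'
python3 -m crank '[{"dx":0,"dy":0,"dz":0.6,"wx":0,"wy":0,"wz":0,"hand":40},{"dx":0,"dy":0,"dz":0,"wx":0,"wy":0,"wz":0,"hand":40}]'
python3 -m crank '[{"dx":0,"dy":0,"dz":0.5,"wx":0,"wy":0,"wz":0,"hand":40},{"dx":0,"dy":0,"dz":0,"wx":0,"wy":0,"wz":0,"hand":40}]'
python3 -c "
from h import *
s=get_state();print(s['tcp_pos'],s['contact_force'],s['moment'])"
```

```text
time_s: 25.82
tcp_pos: [0.5734, -0.2987, 0.0166]
eef_rot: [180.0, 0.0, 172.9]
contact_force: [0.3, 0.0, -0.3]
gripper_width: 0.053
time_s: 26.08
tcp_pos: [0.5735, -0.2987, 0.016]
eef_rot: [-180.0, 0.0, 172.9]
contact_force: [-0.1, -0.5, -0.5]
gripper_width: 0.0535
time_s: 26.32
tcp_pos: [0.5735, -0.2987, 0.0158]
eef_rot: [-180.0, 0.0, 172.9]
contact_force: [-2.9, 0.8, 4.0]
gripper_width: 0.0537
[ 0.57352451 -0.29871734  0.01579837] [-2.87643698  0.76112186  4.00377219] [0.22642019 0.60800867 0.07308537]
```

Contact at 4 N. I'll check the position before letting go.

```bash
python3 - <<'E'
from h import *
im=optics.capture("scene"); C=cal("scene")
a=cv2.resize(im[125:225,175:305],None,fx=6,fy=6,interpolation=cv2.INTER_CUBIC)
for x,y in((.582,-.2131),):  # scene-frame plate
  P=box((x,y,np.radians(-7.1)),.055,.22,.0539,.054)[[0,2,6,4]]; u=(proj(C,P)-[175,125])*6+2.5
  cv2.polylines(a,[np.round(u).astype(int)],True,(255,0,0),1)
  P=box((x,y,np.radians(-7.1)),.12,.12,.05,.0501)[[0,2,6,4]]; u=(proj(C,P)-[175,125])*6+2.5
  cv2.polylines(a,[np.round(u).astype(int)],True,(0,0,255),1)
cv2.imwrite("pics/s14.png",a)
E
```

```text
(no output)
```

View pics/s14.png

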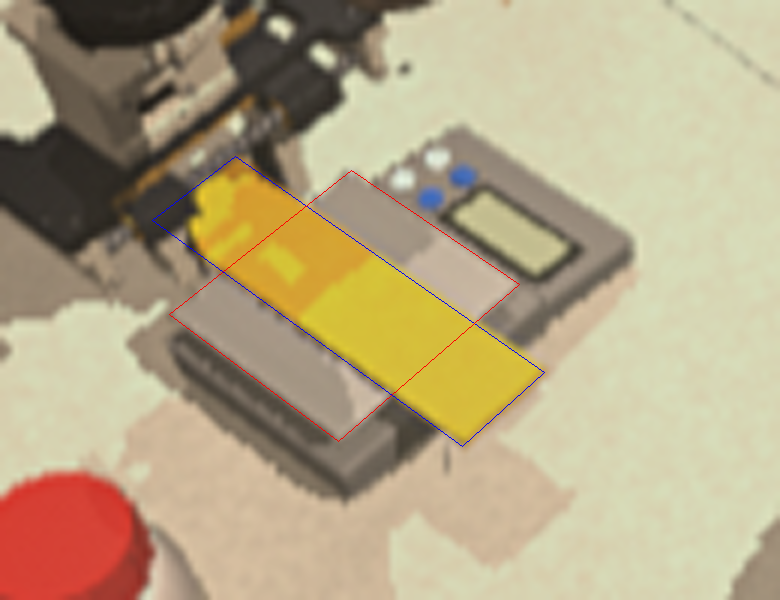

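Centred and square against the model, so I release gently and retreat straight up.

```bash
python3 -m crank '[{"dx":0,"dy":0,"dz":0,"wx":0,"wy":0,"wz":0,"hand":63},{"dx":0,"dy":0,"dz":0,"wx":0,"wy":0,"wz":0,"hand":66},{"dx":0,"dy":0,"dz":0,"wx":0,"wy":0,"wz":0,"hand":75},{"dx":0,"dy":0,"dz":0,"wx":0,"wy":0,"wz":0,"hand":90},{"dx":0,"dy":0,"dz":0,"wx":0,"wy":0,"wz":0,"hand":100},{"dx":0,"dy":0,"dz":0,"wx":0,"wy":0,"wz":0,"hand":100},{"dx":0,"dy":0,"dz":0,"wx":0,"wy":0,"wz":0,"hand":100},{"dx":0,"dy":0,"dz":-5,"wx":0,"wy":0,"wz":0,"hand":100},{"dx":0,"dy":0,"dz":-10,"wx":0,"wy":0,"wz":0,"hand":100},{"dx":0,"dy":0,"dz":-20,"wx":0,"wy":0,"wz":0,"hand":100}]' 10
python3 -m crank '[{"dx":0,"dy":0,"dz":-40,"wx":0,"wy":0,"wz":0,"hand":100},{"dx":0,"dy":0,"dz":-50,"wx":0,"wy":0,"wz":0,"hand":100},{"dx":0,"dy":0,"dz":-40,"wx":0,"wy":0,"wz":0,"hand":100},{"dx":0,"dy":-50,"dz":0,"wx":0,"wy":0,"wz":0,"hand":100},{"dx":0,"dy":-50,"dz":0,"wx":0,"wy":0,"wz":0,"hand":100},{"dx":0,"dy":-50,"dz":0,"wx":0,"wy":0,"wz":0,"hand":100},{"dx":0,"dy":-40,"dz":0,"wx":0,"wy":0,"wz":0,"hand":100},{"dx":0,"dy":0,"dz":0,"wx":0,"wy":0,"wz":0,"hand":100},{"dx":0,"dy":0,"dz":0,"wx":0,"wy":0,"wz":0,"hand":100}]'
python3 - <<'E'
from h import *
im=optics.capture("scene"); cv2.imwrite("pics/s15.png",im); C=cal("scene"); t=optics.capture("top"); cv2.imwrite("pics/t15.png",t)
for c,i in(("top",t),("scene",im)):
    h=cv2.cvtColor(i,cv2.COLOR_BGR2HSV); m=cv2.inRange(h,(8,150,90),(34,255,255)); n,l,st,ce=cv2.connectedComponentsWithStats(m)
    g=proj(cal(c),np.array([[.584,-.215,.054]]))[0]; k=min([j for j in range(1,n) if st[j,4]>150],key=lambda j:np.linalg.norm(ce[j]-g))
    p,v=fit([(cal(c),(l==k).astype(np.uint8))],.055,.22,.05,.054,[.584,-.215,-.12]); print(c,np.round(p[:2],4),np.degrees(p[2]),v,st[k])
a=np.hstack([cv2.resize(im[125:225,175:305],None,fx=3,fy=3),cv2.resize(t[140:240,380:510],None,fx=3,fy=3)]); cv2.imwrite("pics/f15.png",a)
E
```

```text
time_s: 27.62
tcp_pos: [0.573, -0.2986, 0.0508]
eef_rot: [180.0, -0.1, 172.9]
contact_force: [0.2, -0.5, 0.4]
gripper_width: 0.0878
time_s: 28.75
tcp_pos: [0.5499, -0.4871, 0.1808]
eef_rot: [180.0, 0.0, 172.9]
contact_force: [-0.5, 0.7, -0.6]
gripper_width: 0.0875
top [ 0.5858 -0.2143] -7.002934905012997 0.9531407952308655 [ 392  172   87   31 1774]
scene [ 0.5805 -0.2142] -7.13912259262293 0.9262065887451172 [ 201  152   65   47 1079]
```

View pics/f15.png

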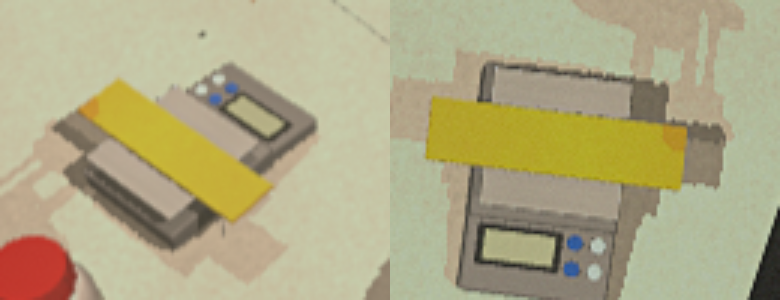

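View pics/s15.png

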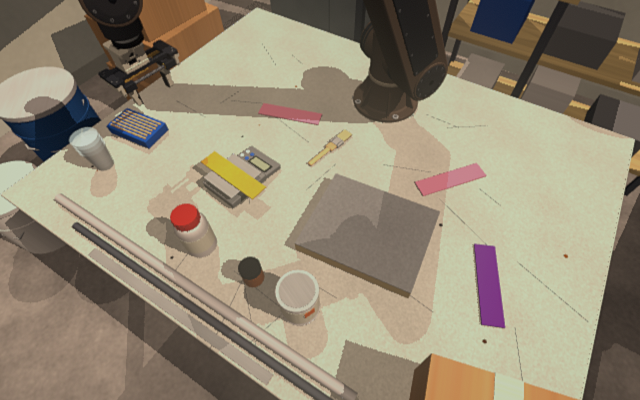

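The strip lies across the plate. Measured in the same views, it is within about 1.5 mm of the plate centre (top 0.5858,-0.2143 against 0.5863,-0.2150), and its yaw of -7.0° matches the scale. The bystanders haven't moved and the arm is clear, so I'm handing in.

```bash
python3 -c "
from plant import order
print(order.close_job())"
```

```text
the job is handed in; nothing more can be done
None
```

I slid the yellow strip until it stuck out 77 mm past the board's edge on the scale side. I then gripped it 25 mm in from that overhanging end, laid it on the scale plate (first touch about 4 N) and let go. The job was handed in at about 29 s of the 61 s allowed.

**Last checks:**
- **Position:** the strip is about 1 mm from the plate centre in the top camera and about 2 mm in the scene camera.
- **Angle:** the strip is at about -7.1° and the scale at about -7.0°. The top and scene cameras put the scale at -6.8° and -7.5°.
- **Surroundings:** the tin, bottle and jar stand where they were by eye, and the robot touches nothing.

**What went wrong or disagreed:**
- **Fingertip height:** the fingertips turned out to end about 21 mm short of the reported TCP. My first grasp on the board closed above the strip without touching it. I found the offset by contact and allowed for it afterwards.
- **First slide:** my first attempt, pressing from above, turned the strip about 11°. I straightened it while finishing the slide with a light grip on its sides.
- **Camera offset:** the top and scene cameras differ by about 4–5 mm in x, so I compared strip and plate within the same view.

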